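# Clip the spice tubes from the bypass-door case into the rack

### The job

Three or four turquoise spice tubes lie in the bays of the bamboo case, hidden by its two bypass sliding doors: slide a door right across past the other, whichever way is needed, to get at each bay, take every tube out and press it down between a pair of spring clips on the clip rack until it snaps fully home, one tube to each pair of clips. When all the tubes are clipped in, slide both doors fully shut again. Leave the pot, the cruet and the trivet where they stand.

Things in the scene. Friction and masses are not known exactly. Their poses are not given: they have to be found in the camera images.
- case: Low bamboo spice case fixed to the bench, 210 x 370 x 78 mm (own x, y, z); origin at the centre of its underside. Two flat bypass doors, one just above the other, slide along its y and cover the open top. Bays at +y and -y, a solid block 64 mm wide (50 mm high) between them. Front and back walls 10 mm thick, 78 mm high; end walls 58 mm high.
- bay_left (a point): On the +y bay's floor, 10 mm above the bench, 100 mm from the case's middle; axes as the case's. The bay is 190 mm (x) by 143 mm (y). Up to two tubes lie in it along the case's y, at about x = -44 and +44 mm from this point, axes 16 mm above the floor, their ends loosely (37 mm) between ribs 24 mm high, 5 mm thick; the middle 80 mm of the bay has no ribs: room for fingers.
- bay_right (a point): The same for the -y bay: on its floor, 10 mm above the bench, 100 mm from the case's middle; axes as the case's; up to two tubes at about x = -44 and +44 mm.
- door_left (a joint): Left (upper) door, m: 0 = shut over the +y bay; grows as it slides towards the case's -y, over the right door; fully open at 0.155, when all of the +y bay is clear. May start ajar. Slides with a few newtons, stays where left. The right door's handle meets this door's edge: the two door values cannot add up to over 0.158, so shut one to open the other fully.
- door_left_handle (a point): Top centre of the left door's handle, a dark steel upright fin 60 mm along the case's x, 10 mm thick along y, rising 28 mm above that door, its top 104 mm above the bench. It stands near the door's outer (+y) edge, 168 mm from the case's middle when shut, and moves with the door. Axes as the case's.
- door_right (a joint): Right (lower) door, m: 0 = shut over the -y bay; grows as it slides towards the case's +y, under the left door; fully open at 0.155, when all of the -y bay is clear. May start ajar. Slides with a few newtons, stays where left.
- door_right_handle (a point): Top centre of the right door's handle: a like dark steel fin (60 mm along x, 10 mm thick along y, top 104 mm above the bench) near the right door's outer (-y) edge, 168 mm from the case's middle when shut; it moves with the door. Axes as the case's.
- rack: Bamboo clip rack fixed to the bench: board 190 (x) x 300 (y) x 16 mm; origin at the centre of its underside. Four cradles at y = -111, -37, +37, +111 mm, each with a pair of sprung steel clips at its ends (x = +-55 mm), flared at the top, 78 mm above the bench. Cradle ribs: 20 mm either side of the middle, top 36 mm above the bench.
- seat0 (a point): Centre of the rack's cradle 0 (y = -111 mm in the rack's frame), 46 mm above the bench: where a tube's centre lies when the tube is fully snapped in, its long axis along the rack's x. Axes as the rack's. A tube let down along the middle line, up to 4 mm off, is guided by the clips; pressed straight down (5 to 12 N) its tapered ends spread the clips until it snaps under their noses.
- seat1 (a point): Centre of the rack's cradle 1 (y = -37 mm in the rack's frame), 46 mm above the bench: where a tube's centre lies when the tube is fully snapped in, its long axis along the rack's x. Axes as the rack's. A tube let down along the middle line, up to 4 mm off, is guided by the clips; pressed straight down (5 to 12 N) its tapered ends spread the clips until it snaps under their noses.
- seat2 (a point): Centre of the rack's cradle 2 (y = 37 mm in the rack's frame), 46 mm above the bench: where a tube's centre lies when the tube is fully snapped in, its long axis along the rack's x. Axes as the rack's. A tube let down along the middle line, up to 4 mm off, is guided by the clips; pressed straight down (5 to 12 N) its tapered ends spread the clips until it snaps under their noses.
- seat3 (a point): Centre of the rack's cradle 3 (y = 111 mm in the rack's frame), 46 mm above the bench: where a tube's centre lies when the tube is fully snapped in, its long axis along the rack's x. Axes as the rack's. A tube let down along the middle line, up to 4 mm off, is guided by the clips; pressed straight down (5 to 12 N) its tapered ends spread the clips until it snaps under their noses.
- tube0: Octagonal turquoise spice tube with brass tapered ends, 110 mm long along its own x, 32 mm across flats, 120 g (may vary); origin at its centre. The flats lie square to its y and z axes; the last 5 mm of each end taper to 10 mm across. Three or all four of the tubes are present.
- tube1: Octagonal turquoise spice tube with brass tapered ends, 110 mm long along its own x, 32 mm across flats, 120 g (may vary); origin at its centre. The flats lie square to its y and z axes; the last 5 mm of each end taper to 10 mm across. Three or all four of the tubes are present.
- tube2: Octagonal turquoise spice tube with brass tapered ends, 110 mm long along its own x, 32 mm across flats, 120 g (may vary); origin at its centre. The flats lie square to its y and z axes; the last 5 mm of each end taper to 10 mm across. Three or all four of the tubes are present.
- tube3: Octagonal turquoise spice tube with brass tapered ends, 110 mm long along its own x, 32 mm across flats, 120 g (may vary); origin at its centre. The flats lie square to its y and z axes; the last 5 mm of each end taper to 10 mm across. Three or all four of the tubes are present.
- pot: Bystander: lidded turquoise ceramic pot, 124 mm across, 132 mm high; origin at the centre of its underside.
- cruet: Bystander: green glass cruet with its stopper in, 64 mm across, 105 mm high; origin at the centre of its underside.
- trivet: Bystander: folded stainless steel trivet lying flat, 100 x 90 x 16 mm; origin at the centre of its underside.

How it is judged (in metres and radians):
On the way, in this order (a step that is already met when the one before it is completed fails the run):
1. one bypass door has been slid right across past the other (value of joint any of door_left, door_right above 0.13 m), for 0.2 s.
2. every tube present is snapped fully home in the rack (((horizontal distance between tube0 and seat0 below 0.008 m and z of tube0 in the frame of seat0 between -0.006 and 0.004 m and angle between the x axis of tube0 and the x axis of rack, either way round below 0.12 rad) or (horizontal distance between tube0 and seat1 below 0.008 m and z of tube0 in the frame of seat1 between -0.006 and 0.004 m and angle between the x axis of tube0 and the x axis of rack, either way round below 0.12 rad) or (horizontal distance between tube0 and seat2 below 0.008 m and z of tube0 in the frame of seat2 between -0.006 and 0.004 m and angle between the x axis of tube0 and the x axis of rack, either way round below 0.12 rad) or (horizontal distance between tube0 and seat3 below 0.008 m and z of tube0 in the frame of seat3 between -0.006 and 0.004 m and angle between the x axis of tube0 and the x axis of rack, either way round below 0.12 rad)) and ((horizontal distance between tube1 and seat0 below 0.008 m and z of tube1 in the frame of seat0 between -0.006 and 0.004 m and angle between the x axis of tube1 and the x axis of rack, either way round below 0.12 rad) or (horizontal distance between tube1 and seat1 below 0.008 m and z of tube1 in the frame of seat1 between -0.006 and 0.004 m and angle between the x axis of tube1 and the x axis of rack, either way round below 0.12 rad) or (horizontal distance between tube1 and seat2 below 0.008 m and z of tube1 in the frame of seat2 between -0.006 and 0.004 m and angle between the x axis of tube1 and the x axis of rack, either way round below 0.12 rad) or (horizontal distance between tube1 and seat3 below 0.008 m and z of tube1 in the frame of seat3 between -0.006 and 0.004 m and angle between the x axis of tube1 and the x axis of rack, either way round below 0.12 rad)) and ((horizontal distance between tube2 and seat0 below 0.008 m and z of tube2 in the frame of seat0 between -0.006 and 0.004 m and angle between the x axis of tube2 and the x axis of rack, either way round below 0.12 rad) or (horizontal distance between tube2 and seat1 below 0.008 m and z of tube2 in the frame of seat1 between -0.006 and 0.004 m and angle between the x axis of tube2 and the x axis of rack, either way round below 0.12 rad) or (horizontal distance between tube2 and seat2 below 0.008 m and z of tube2 in the frame of seat2 between -0.006 and 0.004 m and angle between the x axis of tube2 and the x axis of rack, either way round below 0.12 rad) or (horizontal distance between tube2 and seat3 below 0.008 m and z of tube2 in the frame of seat3 between -0.006 and 0.004 m and angle between the x axis of tube2 and the x axis of rack, either way round below 0.12 rad)) and ((horizontal distance between tube3 and seat0 below 0.008 m and z of tube3 in the frame of seat0 between -0.006 and 0.004 m and angle between the x axis of tube3 and the x axis of rack, either way round below 0.12 rad) or (horizontal distance between tube3 and seat1 below 0.008 m and z of tube3 in the frame of seat1 between -0.006 and 0.004 m and angle between the x axis of tube3 and the x axis of rack, either way round below 0.12 rad) or (horizontal distance between tube3 and seat2 below 0.008 m and z of tube3 in the frame of seat2 between -0.006 and 0.004 m and angle between the x axis of tube3 and the x axis of rack, either way round below 0.12 rad) or (horizontal distance between tube3 and seat3 below 0.008 m and z of tube3 in the frame of seat3 between -0.006 and 0.004 m and angle between the x axis of tube3 and the x axis of rack, either way round below 0.12 rad))), for 0.2 s.
At the end, for the whole second after the job is handed in: Every tube present lies at rest in a cradle of the rack, snapped under its clips (centre within 8 mm sideways and 4 mm in height of the cradle's seat, its length along the rack's x within 0.12 rad), and both doors of the case are shut to within 8 mm (all of step 2 and value of joint each of door_left, door_right below 0.008 m and linear speed of each of tube0, tube1, tube2, tube3 below 0.02 m/s); the robot touches nothing.
It fails at once if the pot, cruet or trivet is pushed more than 30 mm from its place (distance of any of pot, cruet, trivet from where it was at the start of the episode above 0.03 m).
It fails at once if the pot or the cruet is tipped (angle between any of pot, cruet's own z axis and vertical above 0.3 rad).
Of tube0, tube1, tube2, tube3 only 3 to 4 are there at a start; the rules pass over those that are not, and their reading is None.
At some moment in a run one of tube0, tube1, tube2, tube3 may be knocked a few centimetres aside while the robot is not near it.
Once in a run the grip may slacken for a moment while it holds something.
It also fails if it takes over 210 s, if anything falls off the work surface, if the arm or the gripper's body presses on something with over 40 N, if the wrist force passes 120 N, or if a joint passes its speed limit or range.

### The arm

A 6-joint arm with a two-finger parallel gripper is mounted at the origin on the work surface. World frame = base frame: x ahead of the robot, y to its left, z up, the work surface at z = 0. Lengths are in m, angles in degrees, forces in N, time in s.
With the tool pointing down it reaches from about 0.35 to 0.875 m from the base axis. Payload 4.2 kg.
Tool frame: the origin (TCP) lies on the centre line of the jaws, within the pads' length; the fingertips stand tip_reach ahead of it and the grasp point (between the pads) is the TCP (tip_reach is the distance from the TCP to the fingertips, in m); z points along the fingers, y is the line along which they close (so a half turn about z gives the same grasp; the last joint's range is limited). The gripper opens to 87 mm and grips with 3 to 60 N. Pads are 19 mm wide; open, the fingers measure 117 mm over their backs; the gripper's body (75 mm by 190 mm) begins 51 mm behind the grasp point.
Start: joints at [-48.438, 22.042, 0.453, 0, -68.411, -14.817], TCP at [0.281, -0.558, 0.242] pointing down, gripper open.
Joint ranges: [-179.83, 179.83], [-69.29, 118.12], [-61.27, 80.66], [-181.25, 117.63], [-171.15, -9.14], [-177.46, 177.46]. Speed limits (degrees/s): [159.86, 159.86, 180, 180, 180, 180].

### API

Orientations are given as a 3x3 rotation matrix whose columns are the frame's x, y, z axes.
In Python, from station import sense, capture, finish_job, tip_reach gives the robot as it stands.
- The arm moves only by the tool arm_command, never from a script. Its argument "deltas" is a list of rows, each a list of 7 numbers: the turn, a rotation vector about the tool's x, y, z in rad, then the shift along the tool's x, y, z in cm, then the closure, from -1 (fully open) to 1 (shut), so that 0 is half open. In form: [[rx, ry, rz, dx, dy, dz, hand], ...]. A call has 1 to 8 rows; each row is the pose to reach, as a shift and turn from the pose commanded when the call began, along the tool's axes at that moment; what a row does not reach only later rows make up. A row lasts 1/12 s, in which the tool goes at most 41.7 mm and 7.16 degrees, less where a joint would pass 70% of its speed; a pose out of reach is approached as far as the arm can. A call with a gripper value outside its range is refused whole. The fingers move at their own pace and stop on an object; the grip force is fixed at half the most. Time passes only in rows, so rows that repeat a pose let the fingers close. It gives the time, the measured TCP pose, the force, the opening and the grip force at its end, in the units of the state.
- sense(): the state, without advancing time (a new reading comes with each control period).
- capture(name): name is "scene" or "top"; returns a dict with "pixels" (384x512x3 uint8, blue, green, red), "fovy" (degrees; the focal length in pixels is half the picture's height over the tangent of half this angle, whatever the lens; pixels are square), "cx", "cy" (the principal point, pixels), "rvec" (rotation vector, rad) and "tvec" (3), from world to camera coordinates, as OpenCV has them. Camera axes: x right, y down, z forward; pixel columns grow to the right and rows downward; lengths in m; the calibration is good to about 2 mm. A picture is of the moment at which its call begins. There is no depth.
- finish_job(): hands the job in; it is judged then, once.
The state is a dict: "time_s": time; "joints": joint angles; "joint_velocities": joint speeds; "effort": joint torques, N m; "tcp_pos": TCP position; "ee_rot": TCP orientation; "wrist_force": force on the tool from outside, world axes, zero at the start; "moment": the same for the moment, N m; "gripper_width": opening from 0.0 (shut) to 1.0 (fully open); "gripper_force": force on a finger pad.
Only numpy, scipy, OpenCV 4.12 (cv2) and the standard library are available. Lean on these libraries where they do the work, as an engineer would, in place of code of your own. Each camera call takes 0.05 s, during which the arm holds its last target. There are 200 camera calls.

## Working session

There is one attempt and no reset: what is moved stays moved. The work goes in short steps, Python scripts to look and compute and a tool call to move; the robot and the scene stay as the last step left them, time stands still between calls to the robot, and variables do not carry over. Pictures are saved under pics/ and viewed, at most 14 in all, crops included, and the job is handed in when it is done.

Besides the shell and the picture viewer there is one more tool, called by a JSON object that holds its "api" and its "payload", one argument or row to a line. arm_command: Moves the arm, as the interface text tells. Its arguments: {"type":"object","properties":{"deltas":{"type":"array"}},"required":["deltas"]}

```bash
ls; mkdir -p pics; python3 - <<'E'
from station import sense,capture,tip_reach
import cv2
s=sense();print(tip_reach,s)
for n in("scene","top"):
    c=capture(n);print(n,c["fovy"],c["cx"],c["cy"],c["rvec"],c["tvec"]);cv2.imwrite(f"pics/{n}0.png",cv2.resize(c["pixels"],(800,600),interpolation=cv2.INTER_CUBIC))
E
```

```text
pics
0.019 {'time_s': 0.0, 'joints': array([-4.84395220e+01,  2.20906700e+01,  3.81148715e-01, -2.91711337e-02,
       -6.84109622e+01, -1.48188896e+01]), 'joint_velocities': array([-0.01126554, -0.021775  , -0.07059812, -0.00715121, -0.04845486,
        0.04143817]), 'effort': array([ 3.17930226e-04, -3.90665460e+01,  1.87401795e+01,  4.21976388e+00,
        1.10035259e-02, -1.99265887e-04]), 'tcp_pos': array([ 0.28102566, -0.55763836,  0.2404694 ]), 'ee_rot': array([[-8.93129473e-01, -4.49798468e-01, -1.04077507e-03],
       [-4.49799665e-01,  8.93127482e-01,  1.88749149e-03],
       [ 8.05540388e-05,  2.15391456e-03, -9.99997677e-01]]), 'wrist_force': array([-0.51371305,  0.85742256, -0.7363905 ]), 'moment': array([-0.02217761, -0.01347359, -0.0292182 ]), 'gripper_force': 0.0, 'gripper_width': 0.9989472476295503}
scene 52.245973389039484 262.0765610295134 196.84873516700117 [ 2.16715217  1.13189796 -0.44111084] [-0.29984256 -0.27821603  1.26706683]
top 55.5490660567554 256.30138417850475 195.41440493052738 [ 2.12750916 -2.16880144  0.18749083] [0.00623234 0.53310573 1.00458172]
```

View pics/scene0.png

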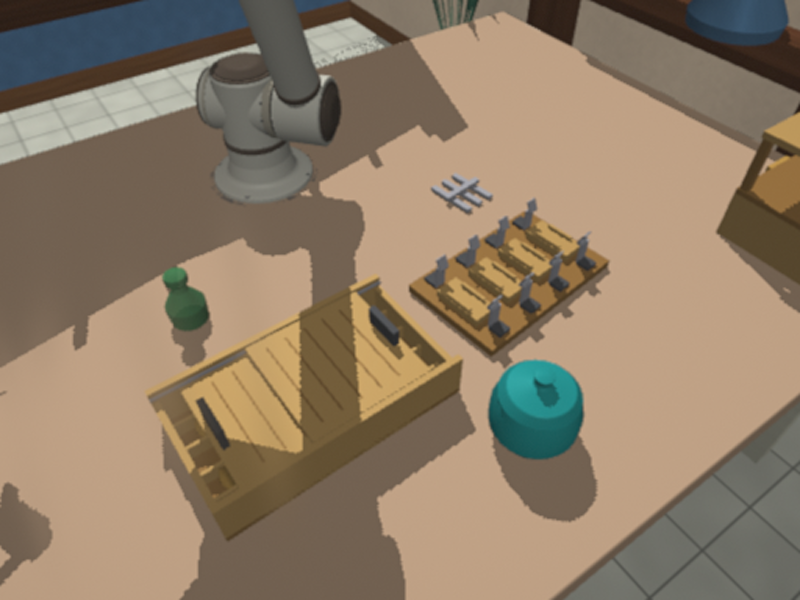

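View pics/top0.png

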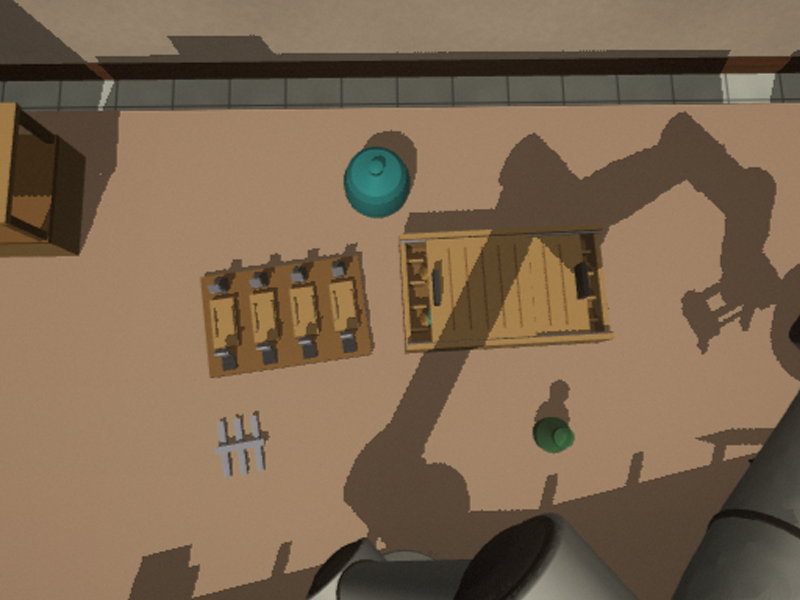

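The top view has the robot at the bottom, the case centred around (505,290), and the rack around (287,315), all in 800-px coordinates. The left-hand door is ajar. I'll enlarge both.

```bash
cat > h.py <<'E'
import numpy as np,cv2
from station import sense,capture
def cam(c):
    f=c["pixels"].shape[0]/2/np.tan(np.radians(c["fovy"]/2))
    K=np.array([[f,0,c["cx"]],[0,f,c["cy"]],[0,0,1]]);R=cv2.Rodrigues(np.array(c["rvec"],float))[0]
    return K,R,np.array(c["tvec"],float).ravel()
def w(c,u,v,z):
    K,R,t=cam(c);d=R.T@np.linalg.solve(K,[u,v,1]);o=-R.T@t
    return (o+d*(z-o[2])/d[2])
def px(c,p):
    K,R,t=cam(c);return cv2.projectPoints(np.array(p,float).reshape(-1,3),cv2.Rodrigues(R)[0],t,K,None)[0].reshape(-1,2)
def crop(c,x0,y0,x1,y1,k,name):
    cv2.imwrite(f"pics/{name}.png",cv2.resize(c["pixels"][y0:y1,x0:x1],None,fx=k,fy=k,interpolation=cv2.INTER_CUBIC))
E
python3 - <<'E'
from h import *
c=capture("top")
crop(c,250,140,400,235,5,"case_top")
crop(c,120,145,250,250,5,"rack_top")
E
```

```text
(no output)
```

View pics/case_top.png

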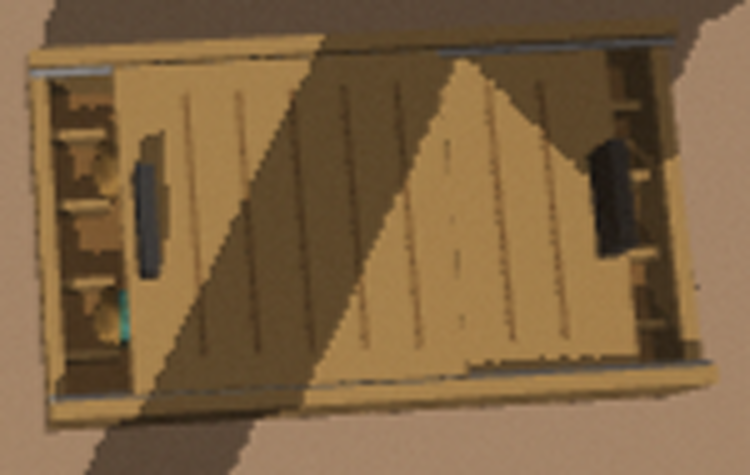

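View pics/rack_top.png

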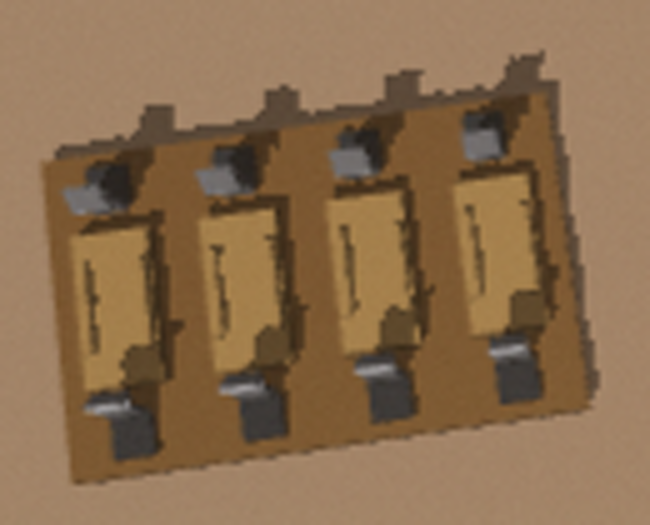

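```bash
cat >> h.py <<'E'
def T(P,p):
    x,y,a=P;p=np.atleast_2d(p).astype(float);q=p.copy();C,S=np.cos(a),np.sin(a)
    q[:,0]=x+C*p[:,0]-S*p[:,1];q[:,1]=y+S*p[:,0]+C*p[:,1];return q
E
python3 - <<'E'
from h import *
from scipy.optimize import least_squares
t=capture("top");s=capture("scene")
for c in(t,s):
    K,R,tt=cam(c);print(-R.T@tt)
def ct(u,v,x0,y0,k=5): return (u+.5)/k-.5+x0,(v+.5)/k-.5+y0
rk=[ct(*p,120,145) for p in[(42,160),(550,82),(595,408),(75,482)]]
rm=[(.095,.15,.016),(.095,-.15,.016),(-.095,-.15,.016),(-.095,.15,.016)]
cs=[ct(*p,250,140) for p in[(28,50),(677,22),(714,364),(50,405)]]
cm=[(.105,.185,.078),(.105,-.185,.078),(-.095,-.185,.078),(-.095,.185,.078)]
sc=[(u*.64,v*.64) for u,v in[(150,395),(378,280),(460,362)]]
sm=[(-.105,-.185,.078),(-.105,.185,.078),(.105,.185,.078)]
sr=[(u*.64,v*.64) for u,v in[(411,288),(608,264),(492,350)]]
srm=[(-.095,-.15,.016),(.095,.15,.016),(.095,-.15,.016)]
out={}
for n,a,m,b,mm,g in(("case",cs,cm,sc,sm,(.6,-.1,0)),("rack",rk,rm,sr,srm,(.55,.3,.1))):
    f=lambda P:np.r_[(px(t,T(P,m))-a).ravel(),(px(s,T(P,mm))-b).ravel()]
    r=least_squares(f,g,loss="soft_l1");print(n,r.x,np.degrees(r.x[2]),np.round(f(r.x).reshape(-1,2),1).tolist());out[n]=r.x
    f=lambda P:(px(t,T(P,m))-a).ravel(); print(least_squares(f,g).x)
np.savez("pose.npz",**out)
im=t["pixels"].copy();k=5
big=[cv2.resize(c["pixels"],None,fx=k,fy=k,interpolation=cv2.INTER_CUBIC) for c in(t,s)]
def poly(P,pts,col):
    for c,b in zip((t,s),big):
        q=((px(c,T(P,pts))+.5)*k-.5).round().astype(int);cv2.polylines(b,[q],True,col,1)
R_=lambda hx,hy,z,x=0,y=0:[(x-hx,y-hy,z),(x+hx,y-hy,z),(x+hx,y+hy,z),(x-hx,y+hy,z)]
C=out["case"];Q=out["rack"]
poly(C,R_(.105,.185,.078),(0,0,255));poly(C,R_(.095,.185,.078),(0,0,255));poly(C,R_(.105,.185,0),(255,0,0))
poly(Q,R_(.095,.15,.016),(0,0,255))
for y in(-.111,-.037,.037,.111):
    poly(Q,[(-.055,y,.078),(.055,y,.078)],(255,0,255));poly(Q,[(0,y-.02,.036),(0,y+.02,.036)],(255,255,0))
a=cv2.resize(big[0][140*k:250*k,120*k:400*k],(800,314),interpolation=cv2.INTER_AREA);b=cv2.resize(big[1][120*k:350*k,85*k:400*k],(392,286),interpolation=cv2.INTER_AREA)
b=big[1][120*k:350*k,85*k:400*k];b=cv2.resize(b,(800,584),interpolation=cv2.INTER_AREA)
cv2.imwrite("pics/ovt.png",cv2.resize(big[0][140*k:250*k,120*k:400*k],(800,314),interpolation=cv2.INTER_AREA));cv2.imwrite("pics/ovs.png",b)
E
```

```text
[0.37051277 0.01625462 1.0751191 ]
[ 1.04357943 -0.3623123   0.74326297]
case [ 0.5622812  -0.1922745   0.03250274] 1.8622696313060976 [[0.4, -0.9], [0.1, -1.4], [0.5, -0.1], [-0.2, -1.4], [-2.9, -3.2], [-0.6, -4.6], [2.6, -2.4]]
[ 0.55958811 -0.19158949  0.03571375]
rack [0.52563924 0.21005099 0.13015448] 7.457302222987965 [[0.5, -0.1], [-0.2, 1.0], [-0.1, -1.1], [0.3, -0.3], [-1.7, -1.8], [0.8, -2.4], [0.3, 0.6]]
[0.52522024 0.2104191  0.13019694]
```

View pics/ovt.png

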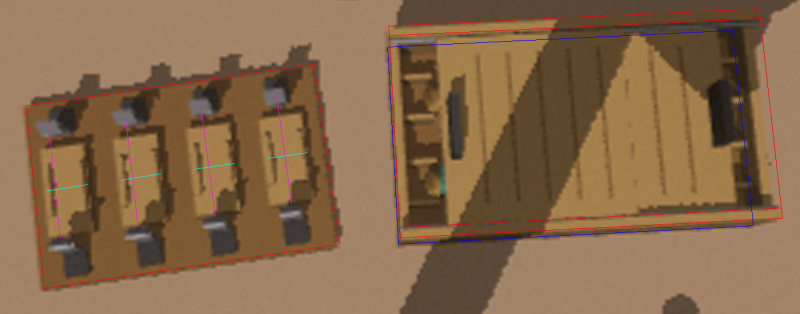

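View pics/ovs.png

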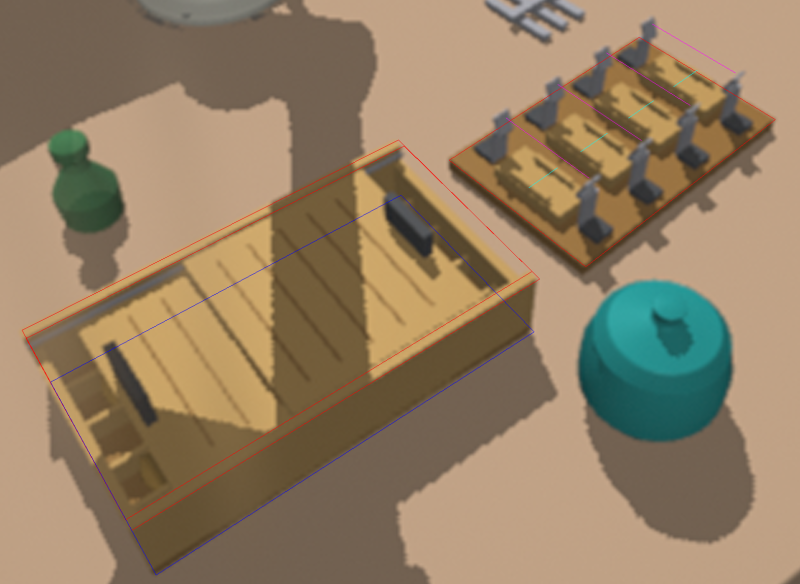

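The overlay shows the rack pose is good. The case pose is good to a few millimetres and its +y points to world +y, with both doors ajar. Tube ends show at the left, at crop (125,315). Next I'll measure the handles and refine the case pose.

```bash
cat >> h.py <<'E'
from scipy.spatial.transform import Rotation as Ro
C=np.array([.561,-.192,.034]);Q=np.array([.5254,.2102,.1302])
def go(p,yaw,s=None):
    """delta to TCP p with tool y axis at yaw (rad), nearest half turn with joint6 in range"""
    s=s or sense();R=s["ee_rot"];best=None
    for k in(0,np.pi):
        y=np.array([np.cos(yaw+k),np.sin(yaw+k),0]);z=np.array([0,0,-1.]);D=np.c_[np.cross(y,z),y,z]
        r=Ro.from_matrix(R.T@D).as_rotvec()
        if best is None or abs(r[2])<abs(best[2]):best=r
    d=R.T@(np.array(p)-s["tcp_pos"])*100
    n=max(np.degrees(np.linalg.norm(best))/7.16,np.linalg.norm(d)/4.17)
    print("d",np.round(best,3).tolist(),np.round(d,2).tolist(),"rows>=%.1f"%n,"at",np.round(s["tcp_pos"],4),"F",np.round(s["wrist_force"],1),"w%.3f g%.1f t%.1f j6 %.0f"%(s["gripper_width"],s["gripper_force"],s["time_s"],s["joints"][5]))
def inv(P,p): 
    a=P[2];d=np.array(p)[:2]-P[:2];return np.array([np.cos(a)*d[0]+np.sin(a)*d[1],-np.sin(a)*d[0]+np.cos(a)*d[1]])
E
python3 - <<'E'
from h import *
t=capture("top");s=capture("scene")
def ct(u,v): return (u+.5)/5-.5+250,(v+.5)/5-.5+140
for n,p in(("L",(147,218)),("R",(620,195))):
    q=w(t,*ct(*p),.104);print(n,q,inv(C,q))
# scene overlay scale 800/315
f=lambda u,v:(u/800*315+85,v/584*230+120)
for n,p in(("L",(409,215)),("R",(128,378))):
    q=w(s,*f(*p),.104);print("scene",n,q,inv(C,q))
for n,p in(("wall-x,-y",(28,335)),("-x,+y",(399,141)),("+x+y",(537,279))):
    q=w(s,*f(*p),.078);print(n,q,inv(C,q))
for P in (C,):
    go([*T(P,[[0,-.135,0]])[0][:2],.2],C[2]+np.pi/2)
E
```

```text
L [ 0.55577938 -0.06509128  0.104     ] [-0.00090354  0.12701285]
R [ 0.56407263 -0.32415222  0.104     ] [-0.00142146 -0.1321803 ]
scene L [ 0.55939935 -0.06698015  0.104     ] [0.00265013 0.12500201]
scene R [ 0.57558742 -0.32869654  0.104     ] [ 0.0099322  -0.13711341]
wall-x,-y [ 0.47249251 -0.37762605  0.078     ] [-0.0947664  -0.18251009]
-x,+y [ 0.45503428 -0.01086065  0.078     ] [-0.09974693  0.1846368 ]
+x+y [ 0.66179482 -0.00586178  0.078     ] [0.10706405 0.18260427]
d [0.0, -0.0, 0.433] [-35.79, 7.84, 4.13] rows>=8.8 at [ 0.2812 -0.558   0.2413] F [-0.5  0.  -0.1] w0.999 g0.0 t0.3 j6 -15
```

{"api": "arm_command", "payload": {
  "deltas": [
    [0,0,0.433,-35.8,7.8,4.1,-1],
    [0,0,0.433,-35.8,7.8,4.1,-1],
    [0,0,0.433,-35.8,7.8,4.1,-1],
    [0,0,0.433,-35.8,7.8,4.1,-1],
    [0,0,0.433,-35.8,7.8,4.1,-1],
    [0,0,0.433,-35.8,7.8,4.1,-1],
    [0,0,0.433,-35.8,7.8,4.1,-1],
    [0,0,0.433,-35.8,7.8,4.1,-1]
  ]
}}

```text
time_s: 1.02
tcp_pos: [0.5347, -0.3522, 0.2052]
ee_rot: [[-0.999, -0.034, 0.0], [-0.034, 0.999, -0.0], [-0.0, -0.0, -1.0]]
wrist_force: [0.6, -0.6, 0.9]
gripper_width: 0.999
gripper_force: 0.0
```

{"api": "arm_command", "payload": {
  "deltas": [
    [0,0,0,0,0,0,-1],
    [0,0,0,0,0,0,-1],
    [0,0,0,0,0,0,-1]
  ]
}}

```text
time_s: 1.27
tcp_pos: [0.5334, -0.3535, 0.205]
ee_rot: [[-0.999, -0.034, -0.001], [-0.034, 0.999, 0.0], [0.001, 0.0, -1.0]]
wrist_force: [0.1, 0.0, 0.5]
gripper_width: 1.004
gripper_force: 0.0
```

```bash
sed -i 's/C=np.array(\[.561/C=np.array([.563/' h.py; python3 -c "
from h import *
go([*T(C,[[0,-.134,0]])[0][:2],.103],C[2]+np.pi/2)"
```

```text
d [0.0, -0.001, 0.0] [-3.52, 2.64, 10.2] rows>=2.7 at [ 0.5334 -0.3535  0.205 ] F [0.1 0.  0.5] w1.004 g0.0 t1.3 j6 -69
```

{"api": "arm_command", "payload": {
  "deltas": [
    [0,0,0,-3.5,2.6,0,-1],
    [0,0,0,-3.5,2.6,0,-1],
    [0,0,0,-3.5,2.6,4,-1],
    [0,0,0,-3.5,2.6,8,-1],
    [0,0,0,-3.5,2.6,10.2,-1],
    [0,0,0,-3.5,2.6,10.2,-1],
    [0,0,0,-3.5,2.6,10.2,1],
    [0,0,0,-3.5,2.6,10.2,1]
  ]
}}

```text
time_s: 1.93
tcp_pos: [0.5684, -0.328, 0.1056]
ee_rot: [[-0.999, -0.033, 0.003], [-0.033, 0.999, -0.002], [-0.003, -0.002, -1.0]]
wrist_force: [-0.3, -0.3, 1.1]
gripper_width: 0.917
gripper_force: 0.0
```

{"api": "arm_command", "payload": {
  "deltas": [
    [0,0,0,0,0,0,1],
    [0,0,0,0,0,0,1],
    [0,0,0,0,0,0,1],
    [0,0,0,0,0,0,1]
  ]
}}

```text
time_s: 2.27
tcp_pos: [0.5679, -0.3267, 0.1044]
ee_rot: [[-0.999, -0.034, 0.002], [-0.034, 0.999, -0.001], [-0.002, -0.001, -1.0]]
wrist_force: [0.7, 0.5, 0.3]
gripper_width: 0.628
gripper_force: 0.0
```

{"api": "arm_command", "payload": {
  "deltas": [
    [0,0,0,0,0,0,1],
    [0,0,0,0,0,0,1],
    [0,0,0,0,0,0,1],
    [0,0,0,0,0,0,1],
    [0,0,0,0,0,0,1],
    [0,0,0,0,0,0,1],
    [0,0,0,0,0,0,1],
    [0,0,0,0,0,0,1]
  ]
}}

```text
time_s: 2.93
tcp_pos: [0.5675, -0.3266, 0.1031]
ee_rot: [[-0.999, -0.034, -0.0], [-0.034, 0.999, -0.0], [0.0, -0.0, -1.0]]
wrist_force: [-0.4, -0.5, -0.7]
gripper_width: 0.114
gripper_force: 30.0
```

```bash
python3 -c "
from h import *
s=sense();print(inv(C,s['tcp_pos']))
go([*T(C,[[0,-.168,0]])[0][:2],.103],C[2]+np.pi/2)"
```

```text
[-1.12748993e-04 -1.34665928e-01]
d [-0.0, -0.0, -0.0] [-0.01, -3.33, 0.01] rows>=0.8 at [ 0.5675 -0.3266  0.1031] F [-0.4 -0.5 -0.7] w0.114 g30.0 t2.9 j6 -72
```

{"api": "arm_command", "payload": {
  "deltas": [
    [0,0,0,0,-1,0,1],
    [0,0,0,0,-2,0,1],
    [0,0,0,0,-2.8,0,1],
    [0,0,0,0,-3.2,0,1],
    [0,0,0,0,-3.4,0,1],
    [0,0,0,0,-3.6,0,1],
    [0,0,0,0,-3.7,0,1],
    [0,0,0,0,-3.7,0,1]
  ]
}}

```text
time_s: 3.6
tcp_pos: [0.5687, -0.361, 0.1031]
ee_rot: [[-0.999, -0.034, -0.001], [-0.034, 0.999, 0.004], [0.001, 0.004, -1.0]]
wrist_force: [0.0, 9.6, 3.1]
gripper_width: 0.112
gripper_force: 30.0
```

```bash
python3 -c "
from h import *
s=sense();print(inv(C,s['tcp_pos']),s['wrist_force'],s['gripper_width'])"
```

```text
[-7.44581833e-05 -1.69134133e-01] [0.01759613 9.56756358 3.14899878] 0.11239742614698821
```

{"api": "arm_command", "payload": {
  "deltas": [
    [0,0,0,0,-3.4,0,-0.5],
    [0,0,0,0,0,0,-0.5],
    [0,0,0,0,0,0,-0.5],
    [0,0,0,0,0,0,-0.5],
    [0,0,0,0,0,0,-0.5],
    [0,0,0,0,0,-4,-0.5],
    [0,0,0,0,0,-8,-0.5],
    [0,0,0,0,0,-10,-0.5]
  ]
}}

```text
time_s: 4.27
tcp_pos: [0.57, -0.366, 0.2085]
ee_rot: [[-0.999, -0.033, 0.006], [-0.033, 0.999, -0.005], [-0.006, -0.005, -1.0]]
wrist_force: [0.8, -0.6, 0.5]
gripper_width: 0.748
gripper_force: 0.0
```

```bash
sed -i 's/C=np.array(\[.563,-.192/C=np.array([.563,-.193/' h.py; python3 -c "
from h import *
go([*T(C,[[0,.127,0]])[0][:2],.103],C[2]+np.pi/2)"
```

```text
d [-0.005, 0.006, -0.001] [0.19, 30.07, 10.4] rows>=7.6 at [ 0.57   -0.366   0.2085] F [ 0.8 -0.6  0.5] w0.748 g0.0 t4.3 j6 -69
```

{"api": "arm_command", "payload": {
  "deltas": [
    [0,0,0,0.2,30.1,0,-0.9],
    [0,0,0,0.2,30.1,0,-0.9],
    [0,0,0,0.2,30.1,0,-0.9],
    [0,0,0,0.2,30.1,0,-0.9],
    [0,0,0,0.2,30.1,0,-0.9],
    [0,0,0,0.2,30.1,0,-0.9],
    [0,0,0,0.2,30.1,0,-0.9],
    [0,0,0,0.2,30.1,0,-0.9]
  ]
}}

```text
time_s: 4.93
tcp_pos: [0.5566, -0.0593, 0.2037]
ee_rot: [[-0.999, -0.037, 0.001], [-0.037, 0.999, 0.0], [-0.001, 0.0, -1.0]]
wrist_force: [0.1, -1.4, -1.0]
gripper_width: 0.949
gripper_force: 0.0
```

{"api": "arm_command", "payload": {
  "deltas": [
    [0,0,0,0,0,3,-0.9],
    [0,0,0,0,0,7,-0.9],
    [0,0,0,0,0,10.3,-0.9],
    [0,0,0,0,0,10.3,-0.9],
    [0,0,0,0,0,10.3,1],
    [0,0,0,0,0,10.3,1],
    [0,0,0,0,0,10.3,1],
    [0,0,0,0,0,10.3,1]
  ]
}}

```text
time_s: 5.6
tcp_pos: [0.557, -0.0631, 0.1011]
ee_rot: [[-0.999, -0.033, 0.001], [-0.033, 0.999, 0.0], [-0.001, 0.0, -1.0]]
wrist_force: [-0.5, -0.4, 0.4]
gripper_width: 0.732
gripper_force: 0.0
```

{"api": "arm_command", "payload": {
  "deltas": [
    [0,0,0,0,0,0,1],
    [0,0,0,0,0,0,1],
    [0,0,0,0,0,0,1],
    [0,0,0,0,0,0,1],
    [0,0,0,0,0,0,1],
    [0,0,0,0,0,0,1],
    [0,0,0,0,0,0,1],
    [0,0,0,0,0,0,1]
  ]
}}

```text
time_s: 6.27
tcp_pos: [0.5566, -0.063, 0.1002]
ee_rot: [[-0.999, -0.034, -0.0], [-0.034, 0.999, -0.0], [0.0, -0.0, -1.0]]
wrist_force: [-0.3, -1.9, 0.2]
gripper_width: 0.125
gripper_force: 0.7
```

```bash
python3 -c "
from h import *
s=sense();print(inv(C,s['tcp_pos']))
go([*T(C,[[0,.013,0]])[0][:2],.103],C[2]+np.pi/2)"
```

```text
[-0.00202482  0.13012424]
d [-0.0, -0.0, 0.0] [-0.2, -11.71, -0.27] rows>=2.8 at [ 0.5566 -0.063   0.1002] F [-0.3 -1.9  0.2] w0.125 g0.7 t6.3 j6 -98
```

{"api": "arm_command", "payload": {
  "deltas": [
    [0,0,0,0,0,0,1],
    [0,0,0,0,0,0,1],
    [0,0,0,0,-2,-0.2,1],
    [0,0,0,0,-4,-0.2,1],
    [0,0,0,0,-6,-0.2,1],
    [0,0,0,0,-8,-0.2,1],
    [0,0,0,0,-9.5,-0.2,1],
    [0,0,0,0,-10.8,-0.2,1]
  ]
}}

```text
time_s: 6.93
tcp_pos: [0.5603, -0.1708, 0.1004]
ee_rot: [[-0.999, -0.033, -0.0], [-0.033, 0.999, 0.002], [0.0, 0.002, -1.0]]
wrist_force: [3.6, 2.5, -9.3]
gripper_width: 0.111
gripper_force: 30.0
```

{"api": "arm_command", "payload": {
  "deltas": [
    [0,0,0,0,-0.4,0,1],
    [0,0,0,0,-0.7,0,1],
    [0,0,0,0,-0.9,0,1],
    [0,0,0,0,-1.1,0,1],
    [0,0,0,0,-1.1,0,1]
  ]
}}

```text
time_s: 7.35
tcp_pos: [0.5607, -0.1801, 0.1005]
ee_rot: [[-0.999, -0.033, -0.0], [-0.033, 0.999, 0.002], [0.0, 0.002, -1.0]]
wrist_force: [4.7, 4.4, -14.3]
gripper_width: 0.115
gripper_force: 30.0
```

```bash
python3 -c "
from h import *
s=sense();print(inv(C,s['tcp_pos']),s['wrist_force'],s['gripper_width'])"
```

```text
[-0.00188686  0.01294142] [  4.7106731    4.38139261 -14.29685263] 0.11541977589077397
```

{"api": "arm_command", "payload": {
  "deltas": [
    [0,0,0,0,0,0,-0.25],
    [0,0,0,0,0,0,-0.25],
    [0,0,0,0,0,0,-0.25],
    [0,0,0,0,0,0,-0.25],
    [0,0,0,0,0,-4,-0.25],
    [0,0,0,0,0,-8,-0.25],
    [0,0,0,0,-3,-11,-0.25],
    [0,0,0,0,-7,-12,-0.25]
  ]
}}

```text
time_s: 8.02
tcp_pos: [0.5654, -0.2512, 0.2298]
ee_rot: [[-0.999, -0.039, 0.011], [-0.039, 0.999, -0.004], [-0.011, -0.004, -1.0]]
wrist_force: [1.7, -1.0, 0.1]
gripper_width: 0.594
gripper_force: 0.0
```

{"api": "arm_command", "payload": {
  "deltas": [
    [0,0,0,0,-4,0,-0.25],
    [0,0,0,0,-8,0,-0.25],
    [0,0,0,0,-12,0,-0.25],
    [0,0,0,0,-16,0,-0.25],
    [0,0,0,0,-16,0,-0.25]
  ]
}}

```text
time_s: 8.43
tcp_pos: [0.5669, -0.4179, 0.2215]
ee_rot: [[-1.0, -0.027, -0.001], [-0.027, 1.0, -0.002], [0.001, -0.002, -1.0]]
wrist_force: [0.9, -0.1, -0.2]
gripper_width: 0.628
gripper_force: 0.0
```

```bash
python3 -c "
from h import *
t=capture('top')
crop(t,240,135,400,240,5,'p7')"
```

```text
(no output)
```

View pics/p7.png

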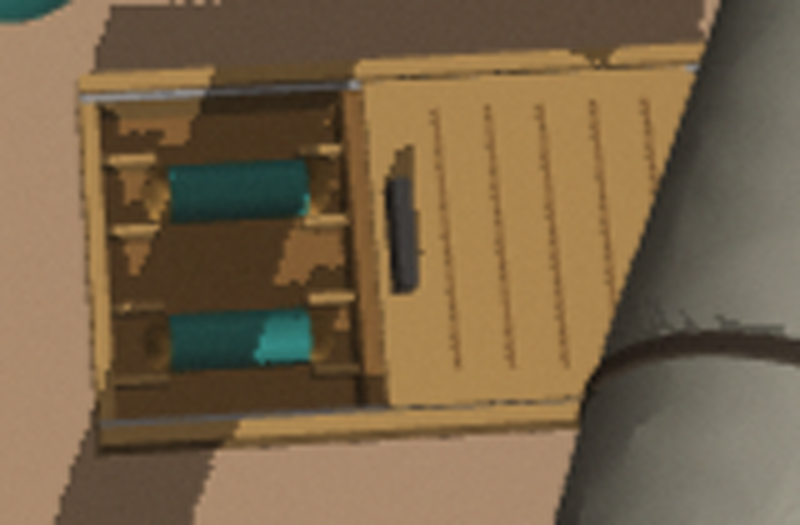

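Both bays' left tubes are visible: the far one centred at (239,190) and the near one at (241,340) in the crop, with the left door fully open.

```bash
cat >> h.py <<'E'
def segtubes(c,x0,y0,x1,y1,z=.04):
    hsv=cv2.cvtColor(c["pixels"],cv2.COLOR_BGR2HSV)
    m=cv2.inRange(hsv,(80,90,25),(100,255,255));k=np.zeros_like(m);k[y0:y1,x0:x1]=m[y0:y1,x0:x1]
    n,l,st,ce=cv2.connectedComponentsWithStats(k)
    for i in range(1,n):
        if st[i,4]<60: continue
        (u,v),sz,an=cv2.minAreaRect(np.argwhere(l==i)[:,::-1].astype(np.float32))
        p=w(c,u,v,z);print("tube px",round(u,1),round(v,1),"size",np.round(sz,1),"ang %.1f"%an,"world",np.round(p,4),"case",np.round(inv(C,p),4),"rack",np.round(inv(Q,p),4))
E
python3 -c "
from h import *
t=capture('top');segtubes(t,258,150,310,220,.037)
go([*T(C,[[.044,.1,0]])[0][:2],.2],C[2])"
```

```text
tube px 287.5 172.0 size [10. 27.] ang 90.0 world [ 0.6014 -0.0965  0.037 ] case [0.0416 0.0951] rack [ 0.0355 -0.314 ]
tube px 287.5 202.0 size [10. 27.] ang 90.0 world [ 0.5131 -0.0935  0.037 ] case [-0.0465  0.1011] rack [-0.0517 -0.2996]
d [-0.0, -0.001, 1.567] [-4.6, 32.02, 2.18] rows>=12.5 at [ 0.5673 -0.413   0.2217] F [-0.2  0.6  0. ] w0.630 g0.0 t8.5 j6 -65
```

```bash
sed -i 's/C=np.array(\[.563/C=np.array([.561/; s/for k in(0,np.pi)/for k in((0,np.pi) if flip else (0,))/; s/def go(p,yaw,s=None)/def go(p,yaw,s=None,flip=False)/' h.py; python3 -c "
from h import *
go([.601,-.096,.2],C[2]+np.pi)"
```

```text
d [0.001, -0.0, -1.574] [-4.33, 31.59, 2.18] rows>=12.6 at [ 0.5673 -0.413   0.2217] F [-0.2  0.6  0. ] w0.630 g0.0 t8.5 j6 -65
```

{"api": "arm_command", "payload": {
  "deltas": [
    [0,0,-1.574,-4.3,31.6,2,-0.25],
    [0,0,-1.574,-4.3,31.6,2,-0.25],
    [0,0,-1.574,-4.3,31.6,2,-0.25],
    [0,0,-1.574,-4.3,31.6,2,-0.25],
    [0,0,-1.574,-4.3,31.6,2,-0.25],
    [0,0,-1.574,-4.3,31.6,2,-0.25],
    [0,0,-1.574,-4.3,31.6,2,-0.25],
    [0,0,-1.574,-4.3,31.6,2,-0.25]
  ]
}}

```text
time_s: 9.2
tcp_pos: [0.6, -0.0895, 0.2031]
ee_rot: [[-0.503, -0.864, 0.001], [-0.864, 0.503, 0.0], [-0.001, -0.001, -1.0]]
wrist_force: [0.2, -1.1, -0.6]
gripper_width: 0.631
gripper_force: 0.0
```

```bash
python3 -c "
from h import *
go([.601,-.096,.2],C[2]+np.pi)"
```

```text
d [-0.001, 0.001, -0.561] [0.51, -0.42, 0.31] rows>=4.5 at [ 0.6    -0.0895  0.2031] F [ 0.2 -1.1 -0.6] w0.631 g0.0 t9.2 j6 -37
```

{"api": "arm_command", "payload": {
  "deltas": [
    [0,0,-0.561,0.5,-0.4,0.3,-0.25],
    [0,0,-0.561,0.5,-0.4,0.3,-0.25],
    [0,0,-0.561,0.5,-0.4,0.3,-0.25],
    [0,0,-0.561,0.5,-0.4,0.3,-0.25],
    [0,0,-0.561,0.5,-0.4,0.3,-0.25],
    [0,0,-0.561,0.5,-0.4,0.3,-0.25],
    [0,0,-0.561,0.5,-0.4,0.3,-0.25]
  ]
}}

```text
time_s: 9.78
tcp_pos: [0.6011, -0.0995, 0.1999]
ee_rot: [[0.024, -1.0, 0.001], [-1.0, -0.024, 0.0], [-0.0, -0.001, -1.0]]
wrist_force: [1.2, -0.1, 0.5]
gripper_width: 0.627
gripper_force: 0.0
```

```bash
python3 -c "
from h import *
go([.602,-.096,.039],C[2]+np.pi)"
```

```text
d [-0.001, 0.0, -0.01] [-0.34, -0.09, 16.09] rows>=3.9 at [ 0.6011 -0.0995  0.1999] F [ 1.2 -0.1  0.5] w0.627 g0.0 t9.8 j6 -4
```

{"api": "arm_command", "payload": {
  "deltas": [
    [0,0,-0.01,-0.3,-0.1,4,-0.25],
    [0,0,-0.01,-0.3,-0.1,8,-0.25],
    [0,0,-0.01,-0.3,-0.1,12,-0.25],
    [0,0,-0.01,-0.3,-0.1,14.5,-0.25],
    [0,0,-0.01,-0.3,-0.1,16.1,-0.25],
    [0,0,-0.01,-0.3,-0.1,16.1,-0.25],
    [0,0,-0.01,-0.3,-0.1,16.1,-0.25],
    [0,0,-0.01,-0.3,-0.1,16.1,1]
  ]
}}

```text
time_s: 10.45
tcp_pos: [0.6037, -0.0972, 0.0398]
ee_rot: [[0.034, -0.999, 0.003], [-0.999, -0.034, -0.0], [0.0, -0.003, -1.0]]
wrist_force: [0.0, 0.2, 1.0]
gripper_width: 0.597
gripper_force: 0.0
```

{"api": "arm_command", "payload": {
  "deltas": [
    [0,0,0,0,0,0,1],
    [0,0,0,0,0,0,1],
    [0,0,0,0,0,0,1],
    [0,0,0,0,0,0,1],
    [0,0,0,0,0,0,1],
    [0,0,0,0,0,0,1],
    [0,0,0,0,0,0,1],
    [0,0,0,0,0,0,1]
  ]
}}

```text
time_s: 11.12
tcp_pos: [0.603, -0.0974, 0.0391]
ee_rot: [[0.034, -0.999, 0.001], [-0.999, -0.034, -0.0], [0.0, -0.001, -1.0]]
wrist_force: [-1.0, 0.4, 3.8]
gripper_width: 0.369
gripper_force: 3.0
```

{"api": "arm_command", "payload": {
  "deltas": [
    [0,0,0,0,0,0,1],
    [0,0,0,0,0,-2,1],
    [0,0,0,0,0,-5,1],
    [0,0,0,0,0,-9,1],
    [0,0,0,0,0,-13,1],
    [0,0,0,0,0,-15,1],
    [0,0,0,0,0,-15,1],
    [0,0,0,0,0,-15,1]
  ]
}}

```text
time_s: 11.78
tcp_pos: [0.6024, -0.0972, 0.1885]
ee_rot: [[0.033, -0.999, 0.001], [-0.999, -0.033, 0.001], [-0.001, -0.001, -1.0]]
wrist_force: [-0.1, 0.5, -2.9]
gripper_width: 0.367
gripper_force: 30.0
```

```bash
python3 -c "
from h import *
for y in(-.111,-.037,.037,.111): print(T(Q,[[0,y,0]])[0][:2])
go([*T(Q,[[.001,.111,0]])[0][:2],.19],Q[2]-np.pi/2)"
```

```text
[0.5398114  0.10013951]
[0.5302038  0.17351317]
[0.5205962  0.24688683]
[0.5109886  0.32026049]
d [-0.002, -0.0, -1.668] [-42.04, 7.64, -0.12] rows>=13.3 at [ 0.6024 -0.0972  0.1885] F [-0.1  0.5 -2.9] w0.367 g30.0 t11.8 j6 -4
```

{"api": "arm_command", "payload": {
  "deltas": [
    [0,0,-1.668,-42,7.6,0,1],
    [0,0,-1.668,-42,7.6,0,1],
    [0,0,-1.668,-42,7.6,0,1],
    [0,0,-1.668,-42,7.6,0,1],
    [0,0,-1.668,-42,7.6,0,1],
    [0,0,-1.668,-42,7.6,0,1],
    [0,0,-1.668,-42,7.6,0,1],
    [0,0,-1.668,-42,7.6,0,1]
  ]
}}

```text
time_s: 12.45
tcp_pos: [0.5298, 0.2295, 0.1852]
ee_rot: [[0.862, -0.507, -0.005], [-0.507, -0.862, -0.003], [-0.003, 0.005, -1.0]]
wrist_force: [0.2, -0.2, -0.4]
gripper_width: 0.367
gripper_force: 30.0
```

```bash
python3 -c "
from h import *
go([*T(Q,[[.001,.111,0]])[0][:2],.19],Q[2]-np.pi/2)"
```

```text
d [0.004, 0.004, -0.661] [-6.14, -6.93, -0.5] rows>=5.3 at [0.5298 0.2295 0.1852] F [ 0.2 -0.2 -0.4] w0.367 g30.0 t12.4 j6 20
```

{"api": "arm_command", "payload": {
  "deltas": [
    [0,0,-0.661,-6.1,-6.9,-0.5,1],
    [0,0,-0.661,-6.1,-6.9,-0.5,1],
    [0,0,-0.661,-6.1,-6.9,-0.5,1],
    [0,0,-0.661,-6.1,-6.9,-0.5,1],
    [0,0,-0.661,-6.1,-6.9,-0.5,1],
    [0,0,-0.661,-6.1,-6.9,-0.5,1],
    [0,0,-0.661,-6.1,-6.9,-0.5,1],
    [0,0,-0.661,-6.1,-6.9,-0.5,1]
  ]
}}

```text
time_s: 13.12
tcp_pos: [0.514, 0.3182, 0.1907]
ee_rot: [[0.992, 0.122, -0.004], [0.122, -0.992, -0.003], [-0.004, 0.002, -1.0]]
wrist_force: [-0.2, 1.2, -1.8]
gripper_width: 0.365
gripper_force: 30.0
```

```bash
python3 -c "
from h import *
go([*T(Q,[[.001,.111,0]])[0][:2],.11],Q[2]-np.pi/2)
s=capture('scene');u,v=px(s,[.511,.32,.1])[0].astype(int);crop(s,max(0,u-80),v-60,u+80,v+60,5,'p8')"
```

```text
d [0.002, 0.004, -0.008] [-0.14, -0.26, 8.07] rows>=1.9 at [0.514  0.3182 0.1907] F [-0.2  1.2 -1.8] w0.365 g30.0 t13.1 j6 50
```

View pics/p8.png

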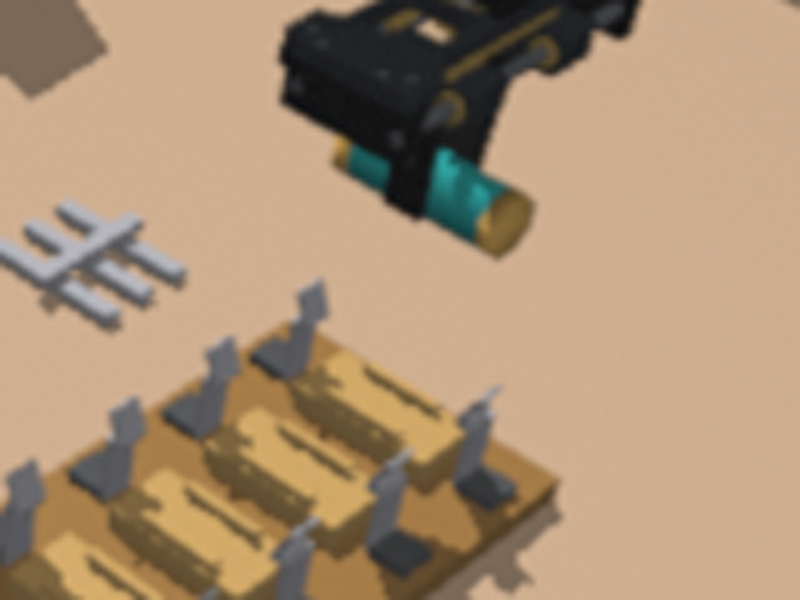

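The tube is held level. Its far end is near crop (512,222) and its near end near (338,152). I'll check how well it is centred in the grip.

```bash
python3 -c "
from h import *
s=capture('scene');u,v=px(s,[.511,.32,.1])[0].astype(int);x0,y0=max(0,u-80),v-60
st=sense();R=st['ee_rot'];p=st['tcp_pos']
for d in(-.055,.055,-.045,.045,0):
    print(d,((px(s,p+R@np.array([d,0,.013]))[0]+.5-[x0,y0])*5-.5).round())
"
```

```text
-0.055 [350. 137.]
0.055 [527. 233.]
-0.045 [366. 145.]
0.045 [511. 224.]
0 [436. 184.]
```

```bash
python3 -c "
from h import *
s=capture('scene');u,v=px(s,[.511,.32,.1])[0].astype(int);x0,y0=max(0,u-80),v-60
print(x0,y0,s['pixels'].shape)
st=sense();R=st['ee_rot'];p=st['tcp_pos'];t=capture('top')
for d in([-.0095,.031,.019],[.0095,.031,.019],[-.0095,.016,.019],[.0095,.016,.019]):
    print(d,((px(s,p+R@np.array(d))[0]+.5-[x0,y0])*5-.5).round())
a,b=px(t,p).ravel();print(a,b)
crop(t,int(a)-40,int(b)-40,int(a)+40,int(b)+40,7,'p9')
for d in(-.055,.055,-.04,.04): print(d,((px(t,p+R@np.array([d,0,.0]))[0]+.5-[int(a)-40,int(b)-40])*7-.5).round())
"
```

```text
278 71 (384, 512, 3)
[-0.0095, 0.031, 0.019] [380. 209.]
[0.0095, 0.031, 0.019] [411. 226.]
[-0.0095, 0.016, 0.019] [399. 197.]
[0.0095, 0.016, 0.019] [430. 214.]
125.21402155170648 195.64649304749074
-0.055 [299. 443.]
0.055 [271. 135.]
-0.04 [295. 401.]
0.04 [274. 176.]
```

View pics/p9.png

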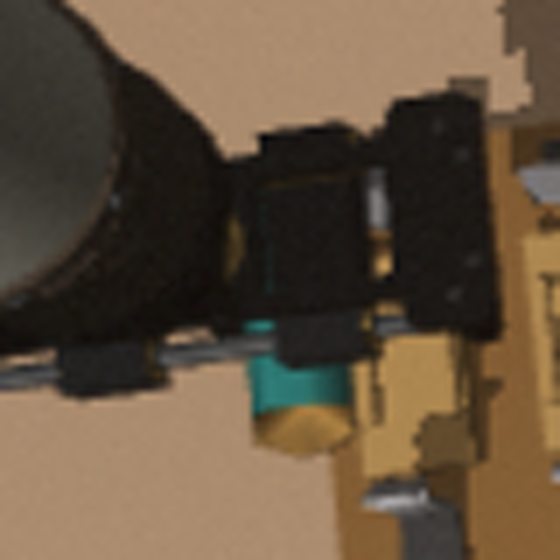

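Top view p9: the tube's near end is at (303,452) against a predicted 443, so it sits about 4 mm towards tool −x. I'll correct for that when placing.

```bash
python3 -c "
from h import *
go([*T(Q,[[.004,.111,0]])[0][:2],.105],Q[2]-np.pi/2)"
```

```text
d [0.001, 0.001, -0.007] [0.06, -0.22, 8.75] rows>=2.1 at [0.5147 0.3186 0.1925] F [-0.2 -0.7 -0.3] w0.361 g30.0 t13.3 j6 50
```

{"api": "arm_command", "payload": {
  "deltas": [
    [0,0,-0.007,0.1,-0.2,3,1],
    [0,0,-0.007,0.1,-0.2,6,1],
    [0,0,-0.007,0.1,-0.2,8.5,1],
    [0,0,-0.007,0.1,-0.2,8.7,1],
    [0,0,-0.007,0.1,-0.2,8.7,1],
    [0,0,-0.007,0.1,-0.2,8.7,1]
  ]
}}

```text
time_s: 13.82
tcp_pos: [0.5167, 0.3216, 0.1076]
ee_rot: [[0.991, 0.131, 0.002], [0.131, -0.991, 0.001], [0.002, -0.001, -1.0]]
wrist_force: [-0.2, -0.3, -0.7]
gripper_width: 0.367
gripper_force: 30.0
```

```bash
python3 -c "
from h import *
go([*T(Q,[[.004,.111,0]])[0][:2],.058],Q[2]-np.pi/2)"
```

```text
d [-0.001, -0.002, 0.001] [-0.19, 0.07, 4.96] rows>=1.2 at [0.5167 0.3216 0.1076] F [-0.2 -0.3 -0.7] w0.367 g30.0 t13.8 j6 50
```

{"api": "arm_command", "payload": {
  "deltas": [
    [0,0,0,-0.2,0.1,1,1],
    [0,0,0,-0.2,0.1,2,1],
    [0,0,0,-0.2,0.1,3,1],
    [0,0,0,-0.2,0.1,3.8,1],
    [0,0,0,-0.2,0.1,4.4,1],
    [0,0,0,-0.2,0.1,4.4,1]
  ]
}}

```text
time_s: 14.32
tcp_pos: [0.513, 0.3193, 0.0603]
ee_rot: [[0.991, 0.13, -0.002], [0.13, -0.991, -0.001], [-0.002, 0.001, -1.0]]
wrist_force: [1.6, 1.0, -6.4]
gripper_width: 0.362
gripper_force: 30.0
```

{"api": "arm_command", "payload": {
  "deltas": [
    [0,0,0,0,0,0.3,1],
    [0,0,0,0,0,0.6,1],
    [0,0,0,0,0,0.8,1],
    [0,0,0,0,0,0.8,1],
    [0,0,0,0,0,0.8,1]
  ]
}}

```text
time_s: 14.73
tcp_pos: [0.5138, 0.3206, 0.0587]
ee_rot: [[0.991, 0.132, 0.002], [0.132, -0.991, 0.001], [0.002, -0.001, -1.0]]
wrist_force: [-9.6, -1.0, 21.9]
gripper_width: 0.363
gripper_force: 30.0
```

```bash
python3 -c "
from h import *
go([*T(Q,[[.004,.111,0]])[0][:2],.058],Q[2]-np.pi/2)"
```

```text
d [-0.001, -0.002, 0.002] [0.12, -0.01, 0.07] rows>=0.0 at [0.5138 0.3206 0.0587] F [-9.6 -1.  21.9] w0.363 g30.0 t14.7 j6 50
```

{"api": "arm_command", "payload": {
  "deltas": [
    [0,0,0,0,0,-0.4,-0.25],
    [0,0,0,0,0,-0.4,-0.25],
    [0,0,0,0,0,-0.4,-0.25],
    [0,0,0,0,0,-0.4,-0.25],
    [0,0,0,0,0,-3,-0.25],
    [0,0,0,0,0,-7,-0.25],
    [0,0,0,0,0,-11,-0.25],
    [0,0,0,0,0,-13,-0.25]
  ]
}}

```text
time_s: 15.4
tcp_pos: [0.5157, 0.3207, 0.1887]
ee_rot: [[0.991, 0.132, 0.006], [0.132, -0.991, 0.003], [0.006, -0.003, -1.0]]
wrist_force: [0.5, -0.1, 0.6]
gripper_width: 0.622
gripper_force: 0.0
```

```bash
python3 -c "
from h import *
go([.5155,-.0945,.2],C[2]+np.pi)
s=capture('scene');u,v=px(s,[.526,.21,.05])[0].astype(int);crop(s,u-75,v-55,u+75,v+55,5,'p10');"
```

```text
d [-0.007, -0.002, 1.669] [-5.47, 41.16, -1.28] rows>=13.4 at [0.5157 0.3207 0.1887] F [ 0.5 -0.1  0.6] w0.622 g0.0 t15.4 j6 50
```

View pics/p10.png

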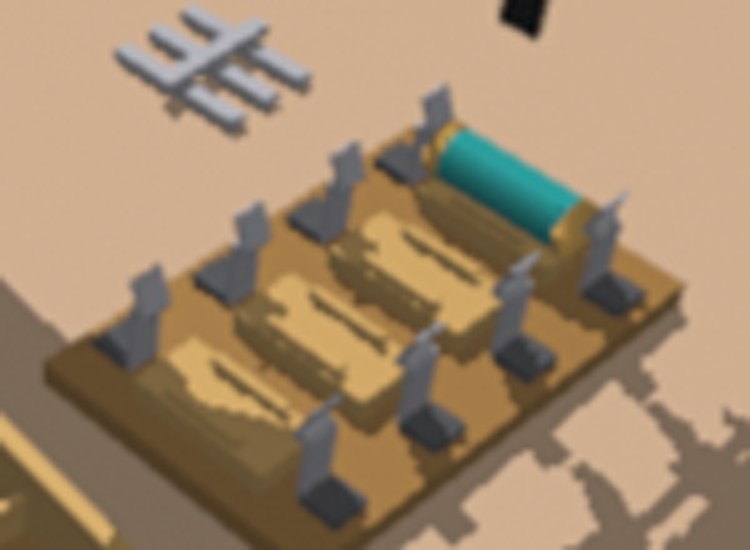

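The tube is snapped in at cradle 3, from (450,140) to (575,225) between its clips. Next is the near tube of the left bay.

{"api": "arm_command", "payload": {
  "deltas": [
    [0,0,1.669,-5.5,41.2,-1,-0.25],
    [0,0,1.669,-5.5,41.2,-1,-0.25],
    [0,0,1.669,-5.5,41.2,-1,-0.25],
    [0,0,1.669,-5.5,41.2,-1,-0.25],
    [0,0,1.669,-5.5,41.2,-1,-0.25],
    [0,0,1.669,-5.5,41.2,-1,-0.25],
    [0,0,1.669,-5.5,41.2,-1,-0.25],
    [0,0,1.669,-5.5,41.2,-1,-0.25]
  ]
}}

```text
time_s: 16.12
tcp_pos: [0.5126, -0.0156, 0.1914]
ee_rot: [[0.641, -0.767, -0.001], [-0.767, -0.641, -0.0], [-0.0, 0.001, -1.0]]
wrist_force: [0.9, -0.6, -0.0]
gripper_width: 0.624
gripper_force: 0.0
```

```bash
python3 -c "
from h import *
go([.515,-.092,.2],C[2]+np.pi)"
```

```text
d [0.001, 0.0, 0.662] [6.02, 4.72, -0.85] rows>=5.3 at [ 0.5126 -0.0156  0.1914] F [ 0.9 -0.6 -0. ] w0.624 g0.0 t16.1 j6 23
```

{"api": "arm_command", "payload": {
  "deltas": [
    [0,0,0.662,6,4.7,-0.8,-0.25],
    [0,0,0.662,6,4.7,-0.8,-0.25],
    [0,0,0.662,6,4.7,-0.8,-0.25],
    [0,0,0.662,6,4.7,-0.8,-0.25],
    [0,0,0.662,6,4.7,-0.8,-0.25],
    [0,0,0.662,6,4.7,-0.8,-0.25],
    [0,0,0.662,6,4.7,-0.8,-0.25],
    [0,0,0.662,6,4.7,-0.8,-0.25]
  ]
}}

```text
time_s: 16.78
tcp_pos: [0.5159, -0.0898, 0.1994]
ee_rot: [[0.041, -0.999, -0.001], [-0.999, -0.041, -0.0], [0.0, 0.001, -1.0]]
wrist_force: [-0.4, -0.3, -1.0]
gripper_width: 0.626
gripper_force: 0.0
```

```bash
python3 -c "
from h import *
t=capture('top');segtubes(t,258,150,310,220,.037)
go([.515,-.092,.039],C[2]+np.pi)"
```

```text
tube px 278.0 203.0 size [10.  8.] ang 90.0 world [ 0.5107 -0.0661  0.037 ] case [-0.046   0.1286] rack [-0.0505 -0.272 ]
d [0.001, -0.0, 0.007] [0.22, 0.09, 16.06] rows>=3.9 at [ 0.516  -0.0897  0.1996] F [ 0.1 -0.3  0.1] w0.624 g0.0 t16.8 j6 -6
```

{"api": "arm_command", "payload": {
  "deltas": [
    [0,0,0.007,0.2,0.1,4,-0.25],
    [0,0,0.007,0.2,0.1,8,-0.25],
    [0,0,0.007,0.2,0.1,12,-0.25],
    [0,0,0.007,0.2,0.1,14.5,-0.25],
    [0,0,0.007,0.2,0.1,16,-0.25],
    [0,0,0.007,0.2,0.1,16.1,-0.25],
    [0,0,0.007,0.2,0.1,16.1,-0.25],
    [0,0,0.007,0.2,0.1,16.1,1]
  ]
}}

```text
time_s: 17.5
tcp_pos: [0.5162, -0.0916, 0.0401]
ee_rot: [[0.034, -0.999, 0.002], [-0.999, -0.034, -0.0], [0.0, -0.002, -1.0]]
wrist_force: [-0.3, -0.6, 0.5]
gripper_width: 0.6
gripper_force: 0.0
```

{"api": "arm_command", "payload": {
  "deltas": [
    [0,0,0,0,0,0,1],
    [0,0,0,0,0,0,1],
    [0,0,0,0,0,0,1],
    [0,0,0,0,0,0,1],
    [0,0,0,0,0,0,1],
    [0,0,0,0,0,0,1],
    [0,0,0,0,0,0,1],
    [0,0,0,0,0,0,1]
  ]
}}

```text
time_s: 18.17
tcp_pos: [0.5154, -0.0917, 0.0401]
ee_rot: [[0.033, -0.999, 0.001], [-0.999, -0.033, -0.0], [0.0, -0.001, -1.0]]
wrist_force: [-1.7, 0.9, 6.4]
gripper_width: 0.361
gripper_force: 30.0
```

{"api": "arm_command", "payload": {
  "deltas": [
    [0,0,0,0,0,0,1],
    [0,0,0,0,0,-2,1],
    [0,0,0,0,0,-5,1],
    [0,0,0,0,0,-9,1],
    [0,0,0,0,0,-13,1],
    [0,0,0,0,0,-15,1],
    [0,0,0,0,0,-15,1],
    [0,0,0,0,0,-15,1]
  ]
}}

```text
time_s: 18.83
tcp_pos: [0.5152, -0.0915, 0.1899]
ee_rot: [[0.032, -0.999, 0.002], [-0.999, -0.032, 0.001], [-0.001, -0.002, -1.0]]
wrist_force: [-0.2, 0.5, -2.9]
gripper_width: 0.365
gripper_force: 30.0
```

```bash
python3 -c "
from h import *
go([*T(Q,[[.0,.037,0]])[0][:2],.19],Q[2]-np.pi/2)"
```

```text
d [-0.003, -0.001, -1.669] [-33.8, -1.64, 0.02] rows>=13.4 at [ 0.5152 -0.0915  0.1899] F [-0.2  0.5 -2.9] w0.365 g30.0 t18.8 j6 -6
```

{"api": "arm_command", "payload": {
  "deltas": [
    [0,0,-1.669,-33.8,-1.6,0,1],
    [0,0,-1.669,-33.8,-1.6,0,1],
    [0,0,-1.669,-33.8,-1.6,0,1],
    [0,0,-1.669,-33.8,-1.6,0,1],
    [0,0,-1.669,-33.8,-1.6,0,1],
    [0,0,-1.669,-33.8,-1.6,0,1],
    [0,0,-1.669,-33.8,-1.6,0,1],
    [0,0,-1.669,-33.8,-1.6,0,1]
  ]
}}

```text
time_s: 19.5
tcp_pos: [0.5182, 0.2428, 0.1863]
ee_rot: [[0.862, -0.507, -0.005], [-0.507, -0.862, -0.003], [-0.002, 0.005, -1.0]]
wrist_force: [0.9, -0.3, -1.1]
gripper_width: 0.362
gripper_force: 30.0
```

```bash
python3 -c "
from h import *
go([*T(Q,[[.0,.037,0]])[0][:2],.19],Q[2]-np.pi/2)"
```

```text
d [0.004, 0.004, -0.662] [-0.0, -0.47, -0.38] rows>=5.3 at [0.5182 0.2428 0.1863] F [ 0.9 -0.3 -1.1] w0.362 g30.0 t19.5 j6 18
```

{"api": "arm_command", "payload": {
  "deltas": [
    [0,0,-0.662,0,-0.5,-0.3,1],
    [0,0,-0.662,0,-0.5,-0.3,1],
    [0,0,-0.662,0,-0.5,-0.3,1],
    [0,0,-0.662,0,-0.5,-0.3,1],
    [0,0,-0.662,0,-0.5,-0.3,1],
    [0,0,-0.662,0,-0.5,-0.3,1],
    [0,0,-0.662,0,-0.5,-0.3,1],
    [0,0,-0.662,0,-0.5,-0.3,1]
  ]
}}

```text
time_s: 20.17
tcp_pos: [0.5216, 0.2453, 0.1899]
ee_rot: [[0.992, 0.122, -0.004], [0.122, -0.992, -0.002], [-0.004, 0.002, -1.0]]
wrist_force: [-0.3, -0.5, -1.9]
gripper_width: 0.365
gripper_force: 30.0
```

```bash
cat >> h.py <<'E'
def tubeoff():
    """offset of held tube along tool x from turquoise in both views"""
    st=sense();R=st['ee_rot'];p=st['tcp_pos']
    for n in("top","scene"):
        c=capture(n);hsv=cv2.cvtColor(c["pixels"],cv2.COLOR_BGR2HSV);m=cv2.inRange(hsv,(80,90,25),(100,255,255))
        # sample points along tube surface facing camera
        K,Rc,t=cam(c);o=-Rc.T@t;row=[]
        for d in np.arange(-.065,.0651,.002):
            hit=0
            for off in(-.008,0,.008):
                u,v=px(c,p+R@np.array([d,off,.013-.016*(n=="top")]))[0].round().astype(int);hit|=m[v,u]>0
            row.append("#" if hit else ".")
        s="".join(row);print(n,s);i=[k for k,x in enumerate(s) if x=="#"]
        if i: print("  turquoise from %.3f to %.3f"%(-.065+.002*i[0],-.065+.002*i[-1]))
E
python3 -c "
from h import *
go([*T(Q,[[.0,.037,0]])[0][:2],.105],Q[2]-np.pi/2);tubeoff()"
```

```text
d [0.002, 0.004, -0.008] [-0.04, -0.19, 8.49] rows>=2.0 at [0.5216 0.2453 0.1899] F [-0.3 -0.5 -1.9] w0.365 g30.0 t20.2 j6 56
top .............#########...###......................................
  turquoise from -0.039 to -0.011
scene ................#..#.......########################...............
  turquoise from -0.033 to 0.035
```

{"api": "arm_command", "payload": {
  "deltas": [
    [0,0,-0.008,0,-0.2,3,1],
    [0,0,-0.008,0,-0.2,6,1],
    [0,0,-0.008,0,-0.2,8.2,1],
    [0,0,-0.008,0,-0.2,8.5,1],
    [0,0,-0.008,0,-0.2,8.5,1],
    [0,0,-0.008,0,-0.2,8.5,1]
  ]
}}

```text
time_s: 20.77
tcp_pos: [0.5232, 0.2483, 0.1082]
ee_rot: [[0.991, 0.132, 0.002], [0.132, -0.991, 0.001], [0.002, -0.0, -1.0]]
wrist_force: [-0.1, 0.1, -1.7]
gripper_width: 0.363
gripper_force: 30.0
```

```bash
python3 -c "
from h import *
go([*T(Q,[[.001,.037,0]])[0][:2],.058],Q[2]-np.pi/2)"
```

```text
d [-0.0, -0.002, 0.002] [-0.18, 0.11, 5.02] rows>=1.2 at [0.5232 0.2483 0.1082] F [-0.1  0.1 -1.7] w0.363 g30.0 t20.8 j6 56
```

{"api": "arm_command", "payload": {
  "deltas": [
    [0,0,0,-0.2,0.1,1,1],
    [0,0,0,-0.2,0.1,2,1],
    [0,0,0,-0.2,0.1,3,1],
    [0,0,0,-0.2,0.1,3.8,1],
    [0,0,0,-0.2,0.1,4.5,1],
    [0,0,0,-0.2,0.1,4.9,1],
    [0,0,0,-0.2,0.1,5.2,1],
    [0,0,0,-0.2,0.1,5.2,1]
  ]
}}

```text
time_s: 21.43
tcp_pos: [0.5202, 0.2468, 0.0595]
ee_rot: [[0.991, 0.134, 0.0], [0.134, -0.991, -0.001], [0.0, 0.001, -1.0]]
wrist_force: [-11.4, -1.8, 29.2]
gripper_width: 0.366
gripper_force: 30.1
```

{"api": "arm_command", "payload": {
  "deltas": [
    [0,0,0,0,0,-0.4,-0.25],
    [0,0,0,0,0,-0.4,-0.25],
    [0,0,0,0,0,-0.4,-0.25],
    [0,0,0,0,0,-0.4,-0.25],
    [0,0,0,0,0,-3,-0.25],
    [0,0,0,0,0,-7,-0.25],
    [0,0,0,0,0,-11,-0.25],
    [0,0,0,0,0,-13,-0.25]
  ]
}}

```text
time_s: 22.1
tcp_pos: [0.5224, 0.2475, 0.1893]
ee_rot: [[0.991, 0.133, 0.006], [0.133, -0.991, 0.003], [0.006, -0.002, -1.0]]
wrist_force: [0.3, 0.0, 0.6]
gripper_width: 0.624
gripper_force: 0.0
```

```bash
python3 -c "
from h import *
t=capture('top');segtubes(t,125,150,310,230,.055)
s=capture('scene');segtubes(s,200,100,400,240,.055)
go([*T(C,[[0,.013,0]])[0][:2],.2],C[2]+np.pi*1.5)"
```

```text
tube px 168.1 207.6 size [14.3 11.2] ang 84.3 world [0.5009 0.2445 0.055 ] case [-0.0452  0.4393] rack [-0.0199  0.0372]
tube px 141.8 210.9 size [14.9 11.5] ang 82.9 world [0.4929 0.3177 0.055 ] case [-0.0507  0.5127] rack [-0.0183  0.1108]
tube px 353.4 146.5 size [26.9 11. ] ang 31.0 world [0.5122 0.3107 0.055 ] case [-0.0316  0.505 ] rack [-0.      0.1013]
tube px 335.6 158.1 size [27.2 11.6] ang 33.7 world [0.5199 0.2391 0.055 ] case [-0.0264  0.4332] rack [-0.0017  0.0293]
tube px 343.5 235.0 size [41.  8.] ang -0.0 world [0.7187 0.0824 0.055 ] case [0.167  0.2699] rack [ 0.1751 -0.1518]
d [-0.005, -0.008, 0.099] [-1.91, 42.93, -1.26] rows>=10.3 at [0.5228 0.2481 0.1894] F [-0.5  0.3 -0.6] w0.627 g0.0 t22.2 j6 56
```

{"api": "arm_command", "payload": {
  "deltas": [
    [0,0,0.099,-1.9,42.9,-1,-0.25],
    [0,0,0.099,-1.9,42.9,-1,-0.25],
    [0,0,0.099,-1.9,42.9,-1,-0.25],
    [0,0,0.099,-1.9,42.9,-1,-0.25],
    [0,0,0.099,-1.9,42.9,-1,-0.25],
    [0,0,0.099,-1.9,42.9,-1,-0.25],
    [0,0,0.099,-1.9,42.9,-1,-0.25],
    [0,0,0.099,-1.9,42.9,-1,-0.25]
  ]
}}

```text
time_s: 22.87
tcp_pos: [0.5489, -0.0874, 0.1911]
ee_rot: [[0.999, 0.033, -0.003], [0.033, -0.999, -0.0], [-0.003, -0.0, -1.0]]
wrist_force: [0.6, 0.7, 1.3]
gripper_width: 0.625
gripper_force: 0.0
```

```bash
python3 -c "
from h import *
go([*T(C,[[0,.013,0]])[0][:2],.103],C[2]+np.pi*1.5)"
```

```text
d [-0.0, 0.003, -0.001] [0.89, 9.3, 8.81] rows>=3.1 at [ 0.5489 -0.0874  0.1911] F [0.6 0.7 1.3] w0.625 g0.0 t22.9 j6 84
```

{"api": "arm_command", "payload": {
  "deltas": [
    [0,0,0,0.9,4,0,-0.25],
    [0,0,0,0.9,8,0,-0.25],
    [0,0,0,0.9,9,0,-0.25],
    [0,0,0,0.9,9,0,-0.25],
    [0,0,0,0.9,9,4,-0.25],
    [0,0,0,0.9,9,7.5,-0.25],
    [0,0,0,0.9,9,8.7,-0.25],
    [0,0,0,0.9,9,8.7,-0.25]
  ]
}}

```text
time_s: 23.53
tcp_pos: [0.5583, -0.1735, 0.1008]
ee_rot: [[0.999, 0.033, -0.011], [0.033, -0.999, 0.001], [-0.011, -0.002, -1.0]]
wrist_force: [-0.2, -0.3, 0.2]
gripper_width: 0.622
gripper_force: 0.0
```

{"api": "arm_command", "payload": {
  "deltas": [
    [0,0,0,0,0,0,1],
    [0,0,0,0,0,0,1],
    [0,0,0,0,0,0,1],
    [0,0,0,0,0,0,1],
    [0,0,0,0,0,0,1],
    [0,0,0,0,0,0,1],
    [0,0,0,0,0,0,1],
    [0,0,0,0,0,0,1]
  ]
}}

```text
time_s: 24.2
tcp_pos: [0.562, -0.1754, 0.1065]
ee_rot: [[0.999, 0.033, 0.001], [0.033, -0.999, -0.001], [0.001, 0.001, -1.0]]
wrist_force: [-0.3, -0.9, 2.9]
gripper_width: 0.112
gripper_force: 30.0
```

```bash
python3 -c "
from h import *
s=sense();print(inv(C,s['tcp_pos']))
go([*T(C,[[0,.168,0]])[0][:2],.103],C[2]+np.pi*1.5)"
```

```text
[0.0015582  0.01758199]
d [0.001, -0.001, -0.001] [-0.17, -15.04, 0.34] rows>=3.6 at [ 0.562  -0.1754  0.1065] F [-0.3 -0.9  2.9] w0.112 g30.0 t24.2 j6 93
```

{"api": "arm_command", "payload": {
  "deltas": [
    [0,0,0,0,0,0,1],
    [0,0,0,0,-2.5,0,1],
    [0,0,0,0,-5,0,1],
    [0,0,0,0,-7.5,0,1],
    [0,0,0,0,-10,0,1],
    [0,0,0,0,-12,0,1],
    [0,0,0,0,-13.5,0,1],
    [0,0,0,0,-14.4,0,1]
  ]
}}

```text
time_s: 24.87
tcp_pos: [0.5568, -0.03, 0.1065]
ee_rot: [[0.999, 0.035, -0.0], [0.035, -0.999, -0.0], [-0.0, 0.0, -1.0]]
wrist_force: [-1.3, -2.3, 3.3]
gripper_width: 0.113
gripper_force: 30.0
```

{"api": "arm_command", "payload": {
  "deltas": [
    [0,0,0,0,-0.3,0,1],
    [0,0,0,0,-0.6,0,1],
    [0,0,0,0,-0.8,0,1],
    [0,0,0,0,-0.9,0,1],
    [0,0,0,0,-0.9,0,1]
  ]
}}

```text
time_s: 25.28
tcp_pos: [0.5566, -0.0248, 0.1065]
ee_rot: [[0.999, 0.033, -0.001], [0.033, -0.999, -0.003], [-0.001, 0.003, -1.0]]
wrist_force: [-1.4, -9.4, 5.1]
gripper_width: 0.115
gripper_force: 30.0
```

```bash
python3 -c "
from h import *
s=sense();print(inv(C,s['tcp_pos']))
go([*T(C,[[0,-.168,0]])[0][:2],.2],C[2]+np.pi*1.5)"
```

```text
[0.00129437 0.16820506]
d [0.003, 0.001, -0.001] [-0.1, 33.65, -9.24] rows>=8.4 at [ 0.5566 -0.0248  0.1065] F [-1.4 -9.4  5.1] w0.115 g30.0 t25.3 j6 78
```

{"api": "arm_command", "payload": {
  "deltas": [
    [0,0,0,0,0.2,0,-0.25],
    [0,0,0,0,0.2,0,-0.25],
    [0,0,0,0,0.2,0,-0.25],
    [0,0,0,0,0.2,0,-0.25],
    [0,0,0,0,0.2,-4,-0.25],
    [0,0,0,0,0.2,-8,-0.25],
    [0,0,0,0,0.2,-9,-0.25],
    [0,0,0,0,3,-9.2,-0.25]
  ]
}}

```text
time_s: 25.95
tcp_pos: [0.5604, -0.0492, 0.2022]
ee_rot: [[0.999, 0.038, 0.01], [0.038, -0.999, 0.002], [0.01, -0.001, -1.0]]
wrist_force: [0.4, -0.3, 0.1]
gripper_width: 0.595
gripper_force: 0.0
```

{"api": "arm_command", "payload": {
  "deltas": [
    [0,0,0,0,30.6,0,-0.25],
    [0,0,0,0,30.6,0,-0.25],
    [0,0,0,0,30.6,0,-0.25],
    [0,0,0,0,30.6,0,-0.25],
    [0,0,0,0,30.6,0,-0.25],
    [0,0,0,0,30.6,0,-0.25],
    [0,0,0,0,30.6,0,-0.25],
    [0,0,0,0,30.6,0,-0.25]
  ]
}}

```text
time_s: 26.62
tcp_pos: [0.5674, -0.3625, 0.197]
ee_rot: [[1.0, 0.029, 0.0], [0.029, -1.0, -0.001], [0.0, 0.001, -1.0]]
wrist_force: [1.3, 0.9, 0.2]
gripper_width: 0.622
gripper_force: 0.0
```

{"api": "arm_command", "payload": {
  "deltas": [
    [0,0,0,0,0,0,-0.25],
    [0,0,0,0,0,0,-0.25]
  ]
}}

```text
time_s: 26.78
tcp_pos: [0.5674, -0.3581, 0.197]
ee_rot: [[1.0, 0.032, -0.001], [0.032, -1.0, 0.001], [-0.001, -0.001, -1.0]]
wrist_force: [-0.9, 1.0, 0.5]
gripper_width: 0.624
gripper_force: 0.0
```

```bash
python3 -c "
from h import *
go([*T(C,[[0,-.168,0]])[0][:2],.104],C[2]+np.pi*1.5)"
```

```text
d [-0.001, 0.001, -0.002] [-0.08, 0.28, 9.3] rows>=2.2 at [ 0.5674 -0.3581  0.197 ] F [-0.9  1.   0.5] w0.624 g0.0 t26.8 j6 110
```

{"api": "arm_command", "payload": {
  "deltas": [
    [0,0,0,-0.1,0.3,3,-0.25],
    [0,0,0,-0.1,0.3,6,-0.25],
    [0,0,0,-0.1,0.3,9,-0.25],
    [0,0,0,-0.1,0.3,9.4,-0.25],
    [0,0,0,-0.1,0.3,9.4,-0.25],
    [0,0,0,-0.1,0.3,9.4,1],
    [0,0,0,-0.1,0.3,9.4,1],
    [0,0,0,-0.1,0.3,9.4,1]
  ]
}}

```text
time_s: 27.45
tcp_pos: [0.5683, -0.361, 0.1066]
ee_rot: [[0.999, 0.034, 0.004], [0.034, -0.999, -0.002], [0.004, 0.002, -1.0]]
wrist_force: [0.1, -0.3, -0.3]
gripper_width: 0.473
gripper_force: 0.0
```

{"api": "arm_command", "payload": {
  "deltas": [
    [0,0,0,0,0,0,1],
    [0,0,0,0,0,0,1],
    [0,0,0,0,0,0,1],
    [0,0,0,0,0,0,1],
    [0,0,0,0,0,0,1],
    [0,0,0,0,0,0,1],
    [0,0,0,0,0,0,1]
  ]
}}

```text
time_s: 28.03
tcp_pos: [0.5668, -0.3609, 0.1041]
ee_rot: [[0.999, 0.033, -0.0], [0.033, -0.999, -0.0], [-0.0, 0.0, -1.0]]
wrist_force: [-1.0, 0.5, 0.9]
gripper_width: 0.113
gripper_force: 30.0
```

```bash
python3 -c "
from h import *
s=sense();print(inv(C,s['tcp_pos']))
go([*T(C,[[0,-.013,0]])[0][:2],.104],C[2]+np.pi*1.5)"
```

```text
[ 1.22327705e-04 -1.68041917e-01]
d [0.0, 0.0, -0.001] [-0.02, -15.5, 0.01] rows>=3.7 at [ 0.5668 -0.3609  0.1041] F [-1.   0.5  0.9] w0.113 g30.0 t28.0 j6 111
```

{"api": "arm_command", "payload": {
  "deltas": [
    [0,0,0,0,-2,0,1],
    [0,0,0,0,-4.5,0,1],
    [0,0,0,0,-7,0,1],
    [0,0,0,0,-9.5,0,1],
    [0,0,0,0,-11.5,0,1],
    [0,0,0,0,-13.2,0,1],
    [0,0,0,0,-14.4,0,1],
    [0,0,0,0,-15,0,1]
  ]
}}

```text
time_s: 28.7
tcp_pos: [0.5614, -0.21, 0.1041]
ee_rot: [[0.999, 0.034, -0.001], [0.034, -0.999, -0.0], [-0.001, 0.0, -1.0]]
wrist_force: [-2.3, -2.1, 0.7]
gripper_width: 0.113
gripper_force: 30.0
```

{"api": "arm_command", "payload": {
  "deltas": [
    [0,0,0,0,-0.3,0,1],
    [0,0,0,0,-0.6,0,1],
    [0,0,0,0,-0.7,0,1],
    [0,0,0,0,-0.7,0,1]
  ]
}}

```text
time_s: 29.03
tcp_pos: [0.5613, -0.2059, 0.1041]
ee_rot: [[0.999, 0.033, -0.001], [0.033, -0.999, -0.002], [-0.001, 0.002, -1.0]]
wrist_force: [-2.0, -6.3, 1.3]
gripper_width: 0.112
gripper_force: 30.0
```

```bash
python3 -c "
from h import *
s=sense();print(inv(C,s['tcp_pos']),s['wrist_force'],s['gripper_width'])"
```

```text
[-0.00014075 -0.01290972] [-1.9635006  -6.31071885  1.31045047] 0.11224782462876455
```

{"api": "arm_command", "payload": {
  "deltas": [
    [0,0,0,0,0.3,0,-0.25],
    [0,0,0,0,0.3,0,-0.25],
    [0,0,0,0,0.3,0,-0.25],
    [0,0,0,0,0.3,0,-0.25],
    [0,0,0,0,0.3,-4,-0.25],
    [0,0,0,0,0.3,-8,-0.25],
    [0,0,0,0,0.3,-10,-0.25],
    [0,0,0,0,0.3,-10,-0.25]
  ]
}}

```text
time_s: 29.7
tcp_pos: [0.5651, -0.2076, 0.2104]
ee_rot: [[0.999, 0.034, 0.012], [0.034, -0.999, -0.003], [0.012, 0.003, -1.0]]
wrist_force: [-0.2, 0.2, 0.7]
gripper_width: 0.592
gripper_force: 0.0
```

{"api": "arm_command", "payload": {
  "deltas": [
    [0,0,0.96,0,-20,0,-0.25],
    [0,0,0.96,0,-20,0,-0.25],
    [0,0,0.96,0,-20,0,-0.25],
    [0,0,0.96,0,-20,0,-0.25],
    [0,0,0.96,0,-20,0,-0.25],
    [0,0,0.96,0,-20,0,-0.25],
    [0,0,0.96,0,-20,0,-0.25],
    [0,0,0.96,0,-20,0,-0.25]
  ]
}}

```text
time_s: 30.37
tcp_pos: [0.5548, -0.0055, 0.2032]
ee_rot: [[0.608, -0.794, -0.001], [-0.794, -0.608, 0.0], [-0.001, 0.0, -1.0]]
wrist_force: [-0.3, -0.1, 0.1]
gripper_width: 0.622
gripper_force: 0.0
```

```bash
python3 -c "
from h import *
t=capture('top');segtubes(t,250,140,400,225,.037);crop(t,240,135,400,240,5,'p11')
go([*T(C,[[.044,-.1,0]])[0][:2],.2],C[2]+np.pi)"
```

```text
tube px 354.7 169.3 size [10.7 27. ] ang 86.8 world [ 0.6062 -0.2941  0.037 ] case [ 0.0418 -0.1025] rack [ 0.0147 -0.5105]
tube px 355.7 198.6 size [10.4 27. ] ang 87.0 world [ 0.5193 -0.2914  0.037 ] case [-0.0451 -0.0969] rack [-0.0712 -0.4965]
d [0.001, 0.001, 0.615] [25.98, 12.97, 0.31] rows>=7.0 at [ 0.5548 -0.0061  0.2032] F [-0.5  0.4  0.1] w0.629 g0.0 t30.4 j6 21
```

View pics/p11.png

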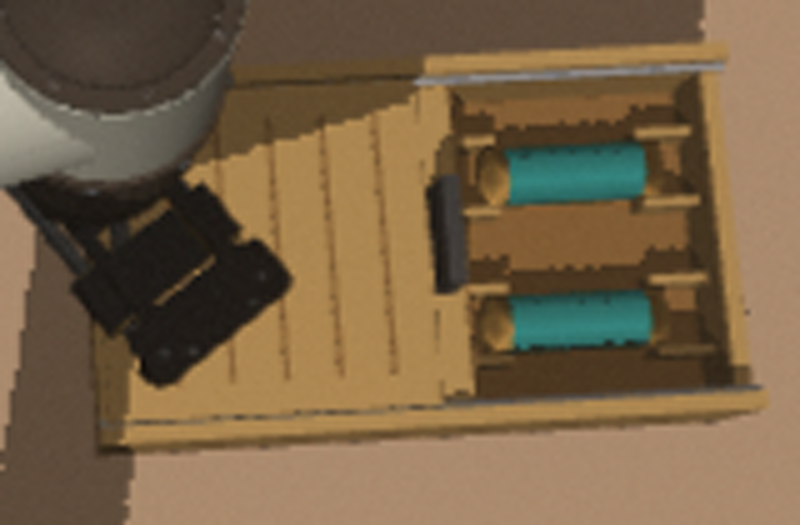

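The right bay holds two more tubes, at crop (578,173) and (582,320), so there are four in all. I'll take the far one first.

```bash
python3 -c "
from h import *
go([.607,-.2925,.2],C[2]+np.pi)"
```

```text
d [0.001, 0.001, 0.615] [25.98, 13.14, 0.31] rows>=7.0 at [ 0.5548 -0.0061  0.2032] F [-0.5  0.4  0.1] w0.629 g0.0 t30.4 j6 21
```

{"api": "arm_command", "payload": {
  "deltas": [
    [0,0,0.615,26,13.1,0.3,-0.25],
    [0,0,0.615,26,13.1,0.3,-0.25],
    [0,0,0.615,26,13.1,0.3,-0.25],
    [0,0,0.615,26,13.1,0.3,-0.25],
    [0,0,0.615,26,13.1,0.3,-0.25],
    [0,0,0.615,26,13.1,0.3,-0.25],
    [0,0,0.615,26,13.1,0.3,-0.25],
    [0,0,0.615,26,13.1,0.3,-0.25]
  ]
}}

```text
time_s: 31.08
tcp_pos: [0.6102, -0.2995, 0.1988]
ee_rot: [[0.038, -0.999, -0.001], [-0.999, -0.038, -0.001], [0.001, 0.001, -1.0]]
wrist_force: [0.9, 0.7, -0.1]
gripper_width: 0.628
gripper_force: 0.0
```

{"api": "arm_command", "payload": {
  "deltas": [
    [0,0,0,0,0,0,-0.25],
    [0,0,0,0,0,0,-0.25]
  ]
}}

```text
time_s: 31.25
tcp_pos: [0.6098, -0.2929, 0.1999]
ee_rot: [[0.043, -0.999, -0.001], [-0.999, -0.043, 0.001], [-0.001, 0.001, -1.0]]
wrist_force: [-0.4, 0.3, 0.4]
gripper_width: 0.625
gripper_force: 0.0
```

```bash
python3 -c "
from h import *
go([.607,-.2925,.039],C[2]+np.pi)"
```

```text
d [0.001, 0.001, 0.009] [-0.04, 0.26, 16.09] rows>=3.9 at [ 0.6098 -0.2929  0.1999] F [-0.4  0.3  0.4] w0.625 g0.0 t31.2 j6 14
```

{"api": "arm_command", "payload": {
  "deltas": [
    [0,0,0.009,0,0.3,4,-0.25],
    [0,0,0.009,0,0.3,8,-0.25],
    [0,0,0.009,0,0.3,12,-0.25],
    [0,0,0.009,0,0.3,14.5,-0.25],
    [0,0,0.009,0,0.3,16,-0.25],
    [0,0,0.009,0,0.3,16.1,-0.25],
    [0,0,0.009,0,0.3,16.1,-0.25],
    [0,0,0.009,0,0.3,16.1,1]
  ]
}}

```text
time_s: 31.92
tcp_pos: [0.6086, -0.2924, 0.0417]
ee_rot: [[0.036, -0.999, 0.003], [-0.999, -0.036, -0.001], [0.001, -0.003, -1.0]]
wrist_force: [0.3, -0.2, 0.8]
gripper_width: 0.602
gripper_force: 0.0
```

{"api": "arm_command", "payload": {
  "deltas": [
    [0,0,0,0,0,0,1],
    [0,0,0,0,0,0,1],
    [0,0,0,0,0,0,1],
    [0,0,0,0,0,0,1],
    [0,0,0,0,0,0,1],
    [0,0,0,0,0,0,1],
    [0,0,0,0,0,0,1],
    [0,0,0,0,0,0,1]
  ]
}}

```text
time_s: 32.58
tcp_pos: [0.6082, -0.2933, 0.0413]
ee_rot: [[0.034, -0.999, 0.002], [-0.999, -0.034, -0.001], [0.001, -0.002, -1.0]]
wrist_force: [-0.6, 0.7, 5.7]
gripper_width: 0.367
gripper_force: 30.0
```

{"api": "arm_command", "payload": {
  "deltas": [
    [0,0,0,0,0,0,1],
    [0,0,0,0,0,-2,1],
    [0,0,0,0,0,-5,1],
    [0,0,0,0,0,-9,1],
    [0,0,0,0,0,-13,1],
    [0,0,0,0,0,-15,1],
    [0,0,0,0,0,-15,1],
    [0,0,0,0,0,-15,1]
  ]
}}

```text
time_s: 33.25
tcp_pos: [0.6073, -0.293, 0.1909]
ee_rot: [[0.033, -0.999, 0.002], [-0.999, -0.033, 0.0], [-0.0, -0.002, -1.0]]
wrist_force: [-0.4, 0.6, -1.4]
gripper_width: 0.365
gripper_force: 30.0
```

```bash
python3 -c "
from h import *
go([*T(Q,[[.0,-.037,0]])[0][:2],.19],Q[2]-np.pi/2)"
```

```text
d [-0.002, -0.001, -1.668] [-46.88, 6.17, 0.09] rows>=13.3 at [ 0.6073 -0.293   0.1909] F [-0.4  0.6 -1.4] w0.365 g30.0 t33.2 j6 14
```

{"api": "arm_command", "payload": {
  "deltas": [
    [0,0,-1.668,-46.9,6.2,0,1],
    [0,0,-1.668,-46.9,6.2,0,1],
    [0,0,-1.668,-46.9,6.2,0,1],
    [0,0,-1.668,-46.9,6.2,0,1],
    [0,0,-1.668,-46.9,6.2,0,1],
    [0,0,-1.668,-46.9,6.2,0,1],
    [0,0,-1.668,-46.9,6.2,0,1],
    [0,0,-1.668,-46.9,6.2,0,1]
  ]
}}

```text
time_s: 33.92
tcp_pos: [0.5503, 0.0371, 0.1875]
ee_rot: [[0.862, -0.507, -0.005], [-0.507, -0.862, -0.001], [-0.004, 0.004, -1.0]]
wrist_force: [-0.9, -0.5, -0.9]
gripper_width: 0.366
gripper_force: 30.0
```

```bash
python3 -c "
from h import *
go([*T(Q,[[.0,-.037,0]])[0][:2],.19],Q[2]-np.pi/2)"
```

```text
d [0.002, 0.005, -0.662] [-8.65, -10.73, -0.26] rows>=5.3 at [0.5503 0.0371 0.1875] F [-0.9 -0.5 -0.9] w0.366 g30.0 t33.9 j6 39
```

{"api": "arm_command", "payload": {
  "deltas": [
    [0,0,-0.662,-8.7,-10.7,-0.2,1],
    [0,0,-0.662,-8.7,-10.7,-0.2,1],
    [0,0,-0.662,-8.7,-10.7,-0.2,1],
    [0,0,-0.662,-8.7,-10.7,-0.2,1],
    [0,0,-0.662,-8.7,-10.7,-0.2,1],
    [0,0,-0.662,-8.7,-10.7,-0.2,1],
    [0,0,-0.662,-8.7,-10.7,-0.2,1],
    [0,0,-0.662,-8.7,-10.7,-0.2,1]
  ]
}}

```text
time_s: 34.58
tcp_pos: [0.5315, 0.1716, 0.19]
ee_rot: [[0.992, 0.123, -0.004], [0.123, -0.992, -0.002], [-0.004, 0.001, -1.0]]
wrist_force: [-0.3, 0.5, -1.2]
gripper_width: 0.368
gripper_force: 30.0
```

```bash
python3 -c "
from h import *
go([*T(Q,[[.0,-.037,0]])[0][:2],.107],Q[2]-np.pi/2);tubeoff()"
```

```text
d [0.001, 0.004, -0.007] [-0.08, -0.21, 8.3] rows>=2.0 at [0.5315 0.1716 0.19  ] F [-0.3  0.5 -1.2] w0.368 g30.0 t34.6 j6 63
top .............#########...###......................................
  turquoise from -0.039 to -0.011
scene ..........................########################...........#####
  turquoise from -0.013 to 0.065
```

{"api": "arm_command", "payload": {
  "deltas": [
    [0,0,-0.007,0,-0.2,3,1],
    [0,0,-0.007,0,-0.2,6,1],
    [0,0,-0.007,0,-0.2,8,1],
    [0,0,-0.007,0,-0.2,8.3,1],
    [0,0,-0.007,0,-0.2,8.3,1],
    [0,0,-0.007,0,-0.2,8.3,1]
  ]
}}

```text
time_s: 35.18
tcp_pos: [0.5333, 0.1743, 0.1099]
ee_rot: [[0.991, 0.131, 0.002], [0.131, -0.991, 0.0], [0.002, -0.0, -1.0]]
wrist_force: [0.3, 0.5, -0.1]
gripper_width: 0.359
gripper_force: 30.0
```

```bash
python3 -c "
from h import *
go([*T(Q,[[.0,-.037,0]])[0][:2],.0595],Q[2]-np.pi/2)"
```

```text
d [-0.0, -0.002, 0.001] [-0.32, 0.04, 5.04] rows>=1.2 at [0.5333 0.1743 0.1099] F [ 0.3  0.5 -0.1] w0.359 g30.0 t35.2 j6 63
```

{"api": "arm_command", "payload": {
  "deltas": [
    [0,0,0,-0.3,0,1,1],
    [0,0,0,-0.3,0,2,1],
    [0,0,0,-0.3,0,3,1],
    [0,0,0,-0.3,0,3.8,1],
    [0,0,0,-0.3,0,4.5,1],
    [0,0,0,-0.3,0,4.9,1],
    [0,0,0,-0.3,0,5.2,1],
    [0,0,0,-0.3,0,5.2,1]
  ]
}}

```text
time_s: 35.85
tcp_pos: [0.5292, 0.1738, 0.0611]
ee_rot: [[0.991, 0.133, 0.0], [0.133, -0.991, -0.001], [-0.0, 0.001, -1.0]]
wrist_force: [-10.8, -1.3, 25.9]
gripper_width: 0.361
gripper_force: 30.0
```

{"api": "arm_command", "payload": {
  "deltas": [
    [0,0,0,0,0,-0.4,-0.25],
    [0,0,0,0,0,-0.4,-0.25],
    [0,0,0,0,0,-0.4,-0.25],
    [0,0,0,0,0,-0.4,-0.25],
    [0,0,0,0,0,-3,-0.25],
    [0,0,0,0,0,-7,-0.25],
    [0,0,0,0,0,-11,-0.25],
    [0,0,0,0,0,-13,-0.25]
  ]
}}

```text
time_s: 36.52
tcp_pos: [0.5314, 0.1745, 0.1912]
ee_rot: [[0.991, 0.132, 0.006], [0.132, -0.991, 0.002], [0.006, -0.001, -1.0]]
wrist_force: [0.6, 0.6, 0.3]
gripper_width: 0.623
gripper_force: 0.0
```

```bash
python3 -c "
from h import *
t=capture('top');segtubes(t,125,150,220,230,.055);segtubes(t,330,140,400,225,.037)
go([.5205,-.290,.2],C[2]+np.pi)"
```

```text
tube px 194.0 203.2 size [14.8 10.7] ang 81.9 world [0.512 0.172 0.055] case [-0.0366  0.3665] rack [-0.0183 -0.0361]
tube px 168.5 207.5 size [15. 11.] ang 90.0 world [0.5011 0.2434 0.055 ] case [-0.045   0.4382] rack [-0.0198  0.0361]
tube px 141.8 210.8 size [15.  11.5] ang 82.9 world [0.4931 0.3178 0.055 ] case [-0.0505  0.5128] rack [-0.0181  0.1108]
tube px 355.7 198.6 size [10.4 27. ] ang 87.0 world [ 0.5193 -0.2914  0.037 ] case [-0.0451 -0.0969] rack [-0.0712 -0.4965]
d [-0.013, -0.006, 1.67] [-7.4, 45.94, -0.83] rows>=13.4 at [0.5329 0.1752 0.1942] F [ 0.3 -1.   3.6] w0.625 g0.0 t36.6 j6 63
```

{"api": "arm_command", "payload": {
  "deltas": [
    [0,0,1.67,-7.4,45.9,-0.8,-0.25],
    [0,0,1.67,-7.4,45.9,-0.8,-0.25],
    [0,0,1.67,-7.4,45.9,-0.8,-0.25],
    [0,0,1.67,-7.4,45.9,-0.8,-0.25],
    [0,0,1.67,-7.4,45.9,-0.8,-0.25],
    [0,0,1.67,-7.4,45.9,-0.8,-0.25],
    [0,0,1.67,-7.4,45.9,-0.8,-0.25],
    [0,0,1.67,-7.4,45.9,-0.8,-0.25]
  ]
}}

```text
time_s: 37.23
tcp_pos: [0.5194, -0.1614, 0.1918]
ee_rot: [[0.641, -0.767, -0.001], [-0.767, -0.641, 0.0], [-0.001, 0.001, -1.0]]
wrist_force: [1.2, 0.2, 0.1]
gripper_width: 0.625
gripper_force: 0.0
```

```bash
python3 -c "
from h import *
go([.5205,-.290,.2],C[2]+np.pi)"
```

```text
d [0.001, 0.001, 0.662] [9.94, 8.16, -0.82] rows>=5.3 at [ 0.5194 -0.1614  0.1918] F [1.2 0.2 0.1] w0.625 g0.0 t37.2 j6 40
```

{"api": "arm_command", "payload": {
  "deltas": [
    [0,0,0.662,9.9,8.1,-0.8,-0.25],
    [0,0,0.662,9.9,8.1,-0.8,-0.25],
    [0,0,0.662,9.9,8.1,-0.8,-0.25],
    [0,0,0.662,9.9,8.1,-0.8,-0.25],
    [0,0,0.662,9.9,8.1,-0.8,-0.25],
    [0,0,0.662,9.9,8.1,-0.8,-0.25],
    [0,0,0.662,9.9,8.1,-0.8,-0.25],
    [0,0,0.662,9.9,8.1,-0.8,-0.25]
  ]
}}

```text
time_s: 37.9
tcp_pos: [0.5219, -0.2874, 0.1996]
ee_rot: [[0.041, -0.999, -0.002], [-0.999, -0.041, 0.001], [-0.001, 0.002, -1.0]]
wrist_force: [0.3, -0.2, -0.1]
gripper_width: 0.628
gripper_force: 0.0
```

```bash
python3 -c "
from h import *
go([.5205,-.290,.039],C[2]+np.pi)"
```

```text
d [0.002, 0.001, 0.007] [0.27, 0.13, 16.06] rows>=3.9 at [ 0.5219 -0.2874  0.1996] F [ 0.3 -0.2 -0.1] w0.628 g0.0 t37.9 j6 16
```

{"api": "arm_command", "payload": {
  "deltas": [
    [0,0,0.007,0.3,0.1,4,-0.25],
    [0,0,0.007,0.3,0.1,8,-0.25],
    [0,0,0.007,0.3,0.1,12,-0.25],
    [0,0,0.007,0.3,0.1,14.5,-0.25],
    [0,0,0.007,0.3,0.1,16,-0.25],
    [0,0,0.007,0.3,0.1,16.1,-0.25],
    [0,0,0.007,0.3,0.1,16.1,-0.25],
    [0,0,0.007,0.3,0.1,16.1,1]
  ]
}}

```text
time_s: 38.57
tcp_pos: [0.5224, -0.2905, 0.0408]
ee_rot: [[0.035, -0.999, 0.002], [-0.999, -0.035, -0.001], [0.001, -0.002, -1.0]]
wrist_force: [0.4, -0.0, 0.0]
gripper_width: 0.601
gripper_force: 0.0
```

{"api": "arm_command", "payload": {
  "deltas": [
    [0,0,0,0,0,0,1],
    [0,0,0,0,0,0,1],
    [0,0,0,0,0,0,1],
    [0,0,0,0,0,0,1],
    [0,0,0,0,0,0,1],
    [0,0,0,0,0,0,1],
    [0,0,0,0,0,0,1],
    [0,0,0,0,0,0,1]
  ]
}}

```text
time_s: 39.23
tcp_pos: [0.5218, -0.2905, 0.0408]
ee_rot: [[0.034, -0.999, 0.001], [-0.999, -0.034, -0.001], [0.001, -0.001, -1.0]]
wrist_force: [-1.7, 1.0, 6.8]
gripper_width: 0.363
gripper_force: 30.0
```

{"api": "arm_command", "payload": {
  "deltas": [
    [0,0,0,0,0,0,1],
    [0,0,0,0,0,-2,1],
    [0,0,0,0,0,-5,1],
    [0,0,0,0,0,-9,1],
    [0,0,0,0,0,-13,1],
    [0,0,0,0,0,-15,1],
    [0,0,0,0,0,-15,1],
    [0,0,0,0,0,-15,1]
  ]
}}

```text
time_s: 39.9
tcp_pos: [0.5215, -0.2902, 0.1906]
ee_rot: [[0.033, -0.999, 0.002], [-0.999, -0.033, 0.0], [0.0, -0.002, -1.0]]
wrist_force: [-0.1, -0.5, -1.2]
gripper_width: 0.364
gripper_force: 30.0
```

```bash
python3 -c "
from h import *
go([*T(Q,[[.0,-.111,0]])[0][:2],.19],Q[2]-np.pi/2)"
```

```text
d [-0.002, -0.002, -1.668] [-38.95, -3.13, 0.07] rows>=13.3 at [ 0.5215 -0.2902  0.1906] F [-0.1 -0.5 -1.2] w0.364 g30.0 t39.9 j6 16
```

{"api": "arm_command", "payload": {
  "deltas": [
    [0,0,-1.668,-38.9,-3.1,0,1],
    [0,0,-1.668,-38.9,-3.1,0,1],
    [0,0,-1.668,-38.9,-3.1,0,1],
    [0,0,-1.668,-38.9,-3.1,0,1],
    [0,0,-1.668,-38.9,-3.1,0,1],
    [0,0,-1.668,-38.9,-3.1,0,1],
    [0,0,-1.668,-38.9,-3.1,0,1],
    [0,0,-1.668,-38.9,-3.1,0,1]
  ]
}}

```text
time_s: 40.57
tcp_pos: [0.5348, 0.0443, 0.1873]
ee_rot: [[0.862, -0.507, -0.005], [-0.507, -0.862, -0.001], [-0.003, 0.003, -1.0]]
wrist_force: [0.6, 0.3, -0.7]
gripper_width: 0.371
gripper_force: 30.0
```

```bash
python3 -c "
from h import *
go([*T(Q,[[.0,-.111,0]])[0][:2],.19],Q[2]-np.pi/2)"
```

```text
d [0.002, 0.004, -0.662] [-2.4, -5.07, -0.28] rows>=5.3 at [0.5348 0.0443 0.1873] F [ 0.6  0.3 -0.7] w0.371 g30.0 t40.6 j6 38
```

{"api": "arm_command", "payload": {
  "deltas": [
    [0,0,-0.662,-2.4,-5,-0.2,1],
    [0,0,-0.662,-2.4,-5,-0.2,1],
    [0,0,-0.662,-2.4,-5,-0.2,1],
    [0,0,-0.662,-2.4,-5,-0.2,1],
    [0,0,-0.662,-2.4,-5,-0.2,1],
    [0,0,-0.662,-2.4,-5,-0.2,1],
    [0,0,-0.662,-2.4,-5,-0.2,1],
    [0,0,-0.662,-2.4,-5,-0.2,1]
  ]
}}

```text
time_s: 41.23
tcp_pos: [0.5406, 0.0975, 0.1897]
ee_rot: [[0.992, 0.123, -0.004], [0.123, -0.992, -0.001], [-0.004, 0.001, -1.0]]
wrist_force: [0.2, -0.8, -0.7]
gripper_width: 0.36
gripper_force: 30.0
```

```bash
python3 -c "
from h import *
go([*T(Q,[[.0,-.111,0]])[0][:2],.107],Q[2]-np.pi/2);tubeoff()"
```

```text
d [0.001, 0.004, -0.007] [-0.01, -0.27, 8.27] rows>=2.0 at [0.5406 0.0975 0.1897] F [ 0.2 -0.8 -0.7] w0.360 g30.0 t41.2 j6 70
top ............##########...###......................................
  turquoise from -0.041 to -0.011
scene ..................#......#########################.............#..
  turquoise from -0.029 to 0.061
```

{"api": "arm_command", "payload": {
  "deltas": [
    [0,0,-0.007,0,-0.2,3,1],
    [0,0,-0.007,0,-0.2,6,1],
    [0,0,-0.007,0,-0.2,8,1],
    [0,0,-0.007,0,-0.2,8.2,1],
    [0,0,-0.007,0,-0.2,8.2,1],
    [0,0,-0.007,0,-0.2,8.2,1]
  ]
}}

```text
time_s: 41.83
tcp_pos: [0.5423, 0.1001, 0.1107]
ee_rot: [[0.991, 0.131, 0.002], [0.131, -0.991, 0.0], [0.002, -0.0, -1.0]]
wrist_force: [0.5, 0.3, -1.0]
gripper_width: 0.365
gripper_force: 30.0
```

```bash
python3 -c "
from h import *
go([*T(Q,[[.0,-.111,0]])[0][:2],.0595],Q[2]-np.pi/2)"
```

```text
d [-0.0, -0.002, 0.002] [-0.26, -0.04, 5.12] rows>=1.2 at [0.5423 0.1001 0.1107] F [ 0.5  0.3 -1. ] w0.365 g30.0 t41.8 j6 70
```

{"api": "arm_command", "payload": {
  "deltas": [
    [0,0,0,-0.3,0,1,1],
    [0,0,0,-0.3,0,2,1],
    [0,0,0,-0.3,0,3,1],
    [0,0,0,-0.3,0,3.8,1],
    [0,0,0,-0.3,0,4.5,1],
    [0,0,0,-0.3,0,5,1],
    [0,0,0,-0.3,0,5.3,1],
    [0,0,0,-0.3,0,5.3,1]
  ]
}}

```text
time_s: 42.5
tcp_pos: [0.5387, 0.0999, 0.0604]
ee_rot: [[0.991, 0.133, 0.001], [0.133, -0.991, -0.001], [0.001, 0.001, -1.0]]
wrist_force: [-10.2, 1.9, 23.9]
gripper_width: 0.363
gripper_force: 30.1
```

{"api": "arm_command", "payload": {
  "deltas": [
    [0,0,0,0,0,-0.4,-0.25],
    [0,0,0,0,0,-0.4,-0.25],
    [0,0,0,0,0,-0.4,-0.25],
    [0,0,0,0,0,-0.4,-0.25],
    [0,0,0,0,0,-3,-0.25],
    [0,0,0,0,0,-7,-0.25],
    [0,0,0,0,0,-11,-0.25],
    [0,0,0,0,0,-14,-0.25]
  ]
}}

```text
time_s: 43.17
tcp_pos: [0.5391, 0.0995, 0.1991]
ee_rot: [[0.991, 0.132, 0.002], [0.132, -0.991, 0.0], [0.002, 0.0, -1.0]]
wrist_force: [1.3, 0.8, -0.4]
gripper_width: 0.624
gripper_force: 0.0
```

```bash
python3 -c "
from h import *
go([*T(C,[[0,-.013,0]])[0][:2],.2],C[2]+np.pi*1.5)"
```

```text
d [-0.0, -0.002, 0.098] [-1.81, 30.58, -0.09] rows>=7.3 at [0.5391 0.0995 0.1991] F [ 1.3  0.8 -0.4] w0.624 g0.0 t43.2 j6 70
```

{"api": "arm_command", "payload": {
  "deltas": [
    [0,0,0.098,-1.8,30.6,0,-0.25],
    [0,0,0.098,-1.8,30.6,0,-0.25],
    [0,0,0.098,-1.8,30.6,0,-0.25],
    [0,0,0.098,-1.8,30.6,0,-0.25],
    [0,0,0.098,-1.8,30.6,0,-0.25],
    [0,0,0.098,-1.8,30.6,0,-0.25],
    [0,0,0.098,-1.8,30.6,0,-0.25],
    [0,0,0.098,-1.8,30.6,0,-0.25]
  ]
}}

```text
time_s: 43.83
tcp_pos: [0.5604, -0.2108, 0.1955]
ee_rot: [[1.0, 0.029, -0.001], [0.029, -1.0, -0.001], [-0.001, 0.001, -1.0]]
wrist_force: [0.4, 1.3, 0.2]
gripper_width: 0.624
gripper_force: 0.0
```

{"api": "arm_command", "payload": {
  "deltas": [
    [0,0,0,0,0,0,-0.25],
    [0,0,0,0,0,0,-0.25]
  ]
}}

```text
time_s: 44.0
tcp_pos: [0.5602, -0.2071, 0.1955]
ee_rot: [[1.0, 0.031, -0.002], [0.031, -1.0, 0.001], [-0.002, -0.001, -1.0]]
wrist_force: [0.2, -0.2, -0.2]
gripper_width: 0.623
gripper_force: 0.0
```

```bash
python3 -c "
from h import *
go([*T(C,[[0,-.013,0]])[0][:2],.103],C[2]+np.pi*1.5)
s=capture('scene');u,v=px(s,[.526,.21,.05])[0].astype(int);crop(s,u-75,v-55,u+75,v+55,5,'p12')
t=capture('top');segtubes(t,125,150,225,230,.055)"
```

```text
d [-0.001, 0.002, -0.003] [0.14, -0.1, 9.24] rows>=2.2 at [ 0.5602 -0.2071  0.1955] F [ 0.2 -0.2 -0.2] w0.623 g0.0 t44.0 j6 97
tube px 219.1 193.5 size [27.7 10.3] ang 81.9 world [0.5383 0.1013 0.055 ] case [-0.0127  0.2949] rack [-0.0014 -0.1096]
tube px 193.2 196.9 size [27.6 10.8] ang 82.4 world [0.53   0.1746 0.055 ] case [-0.0185  0.3685] rack [-0.0001 -0.0359]
tube px 167.4 200.9 size [27.7 11.3] ang 84.0 world [0.5199 0.2469 0.055 ] case [-0.0261  0.441 ] rack [-0.0007  0.0371]
tube px 141.1 204.6 size [27.8 11.2] ang 84.0 world [0.5108 0.3203 0.055 ] case [-0.0327  0.5147] rack [-0.0002  0.1111]
```

View pics/p12.png

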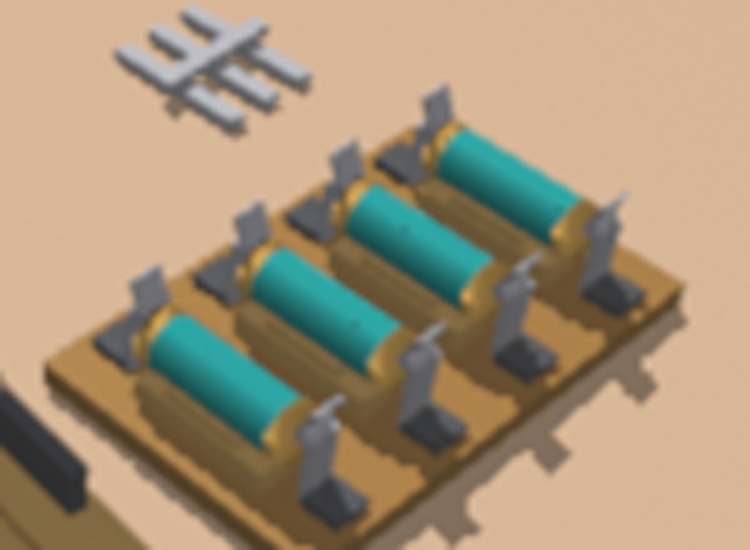

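All four tubes sit alike in their cradles, at (215,380), (325,310), (415,245) and (510,185). Now I'll shut the right door.

{"api": "arm_command", "payload": {
  "deltas": [
    [0,0,0,0.1,-0.1,3,-0.25],
    [0,0,0,0.1,-0.1,6,-0.25],
    [0,0,0,0.1,-0.1,9,-0.25],
    [0,0,0,0.1,-0.1,9.2,-0.25],
    [0,0,0,0.1,-0.1,9.2,-0.25],
    [0,0,0,0.1,-0.1,9.2,1],
    [0,0,0,0.1,-0.1,9.2,1],
    [0,0,0,0.1,-0.1,9.2,1]
  ]
}}

```text
time_s: 44.77
tcp_pos: [0.5631, -0.2051, 0.1069]
ee_rot: [[0.999, 0.034, 0.004], [0.034, -0.999, -0.001], [0.004, 0.001, -1.0]]
wrist_force: [-0.3, -0.1, 0.4]
gripper_width: 0.478
gripper_force: 0.0
```

{"api": "arm_command", "payload": {
  "deltas": [
    [0,0,0,0,0,0,1],
    [0,0,0,0,0,0,1],
    [0,0,0,0,0,0,1],
    [0,0,0,0,0,0,1],
    [0,0,0,0,0,0,1],
    [0,0,0,0,0,0,1],
    [0,0,0,0,0,0,1]
  ]
}}

```text
time_s: 45.35
tcp_pos: [0.5617, -0.206, 0.1049]
ee_rot: [[0.999, 0.034, 0.0], [0.034, -0.999, -0.001], [0.0, 0.001, -1.0]]
wrist_force: [-0.9, -3.9, -0.1]
gripper_width: 0.111
gripper_force: 30.0
```

```bash
python3 -c "
from h import *
s=sense();print(inv(C,s['tcp_pos']))
go([*T(C,[[0,-.168,0]])[0][:2],.104],C[2]+np.pi*1.5)"
```

```text
[ 0.00030595 -0.01297156]
d [0.001, -0.0, -0.0] [-0.03, 15.5, 0.11] rows>=3.7 at [ 0.5617 -0.206   0.1049] F [-0.9 -3.9 -0.1] w0.111 g30.0 t45.4 j6 97
```

{"api": "arm_command", "payload": {
  "deltas": [
    [0,0,0,0,2,0,1],
    [0,0,0,0,4.5,0,1],
    [0,0,0,0,7,0,1],
    [0,0,0,0,9.5,0,1],
    [0,0,0,0,11.5,0,1],
    [0,0,0,0,13.2,0,1],
    [0,0,0,0,14.4,0,1],
    [0,0,0,0,15,0,1]
  ]
}}

```text
time_s: 46.02
tcp_pos: [0.5671, -0.3561, 0.1049]
ee_rot: [[0.999, 0.033, 0.001], [0.033, -0.999, 0.0], [0.001, 0.0, -1.0]]
wrist_force: [0.7, 1.6, 3.0]
gripper_width: 0.115
gripper_force: 30.0
```

{"api": "arm_command", "payload": {
  "deltas": [
    [0,0,0,0,0.3,0,1],
    [0,0,0,0,0.6,0,1],
    [0,0,0,0,0.9,0,1],
    [0,0,0,0,0.9,0,1]
  ]
}}

```text
time_s: 46.35
tcp_pos: [0.5672, -0.3611, 0.1048]
ee_rot: [[0.999, 0.034, -0.001], [0.034, -0.999, 0.004], [-0.0, -0.004, -1.0]]
wrist_force: [0.1, 8.5, 4.3]
gripper_width: 0.112
gripper_force: 30.0
```

```bash
python3 -c "
from h import *
s=sense();print(inv(C,s['tcp_pos']),s['wrist_force'],s['gripper_width'])"
```

```text
[ 0.00052519 -0.16824678] [0.14043521 8.48927029 4.27186032] 0.11175847003050733
```

Shut against its stop. I'll release it, retreat, and check everything before handing in.

{"api": "arm_command", "payload": {
  "deltas": [
    [0,0,0,0,-0.3,0,-0.25],
    [0,0,0,0,-0.3,0,-0.25],
    [0,0,0,0,-0.3,0,-0.25],
    [0,0,0,0,-0.3,0,-0.25],
    [0,0,0,0,-0.3,-4,-0.25],
    [0,0,0,0,-0.3,-8,-0.25],
    [0,0,0,0,-0.3,-12,-0.25],
    [0,0,0,0,-0.3,-13,-0.25]
  ]
}}

```text
time_s: 47.02
tcp_pos: [0.5693, -0.3632, 0.2429]
ee_rot: [[0.999, 0.034, 0.011], [0.034, -0.999, -0.007], [0.011, 0.008, -1.0]]
wrist_force: [0.8, -0.8, 0.9]
gripper_width: 0.592
gripper_force: 0.0
```

{"api": "arm_command", "payload": {
  "deltas": [
    [0,0,0,0,4,0,-0.25],
    [0,0,0,0,8,0,-0.25],
    [0,0,0,0,12,0,-0.25],
    [0,0,0,0,16,0,-0.25],
    [0,0,0,0,16,0,-0.25],
    [0,0,0,0,16,0,-0.25]
  ]
}}

```text
time_s: 47.52
tcp_pos: [0.571, -0.5233, 0.2317]
ee_rot: [[1.0, 0.03, -0.003], [0.03, -1.0, 0.002], [-0.003, -0.002, -1.0]]
wrist_force: [-0.0, 1.0, -1.4]
gripper_width: 0.625
gripper_force: 0.0
```

```bash
python3 -c "
from h import *
t=capture('top');segtubes(t,125,150,225,230,.055);crop(t,120,80,400,290,2.85,'p13')"
```

```text
tube px 219.2 193.6 size [27.7 10.2] ang 82.2 world [0.5382 0.1012 0.055 ] case [-0.0128  0.2948] rack [-0.0014 -0.1098]
tube px 193.2 196.9 size [27.7 10.7] ang 82.9 world [0.53   0.1744 0.055 ] case [-0.0185  0.3682] rack [-0.0001 -0.0361]
tube px 167.4 200.9 size [27.7 11.3] ang 84.0 world [0.5199 0.2469 0.055 ] case [-0.0261  0.441 ] rack [-0.0007  0.0371]
tube px 141.0 204.6 size [27.8 11.4] ang 84.0 world [0.5108 0.3205 0.055 ] case [-0.0327  0.5149] rack [-0.0002  0.1113]
```

View pics/p13.png

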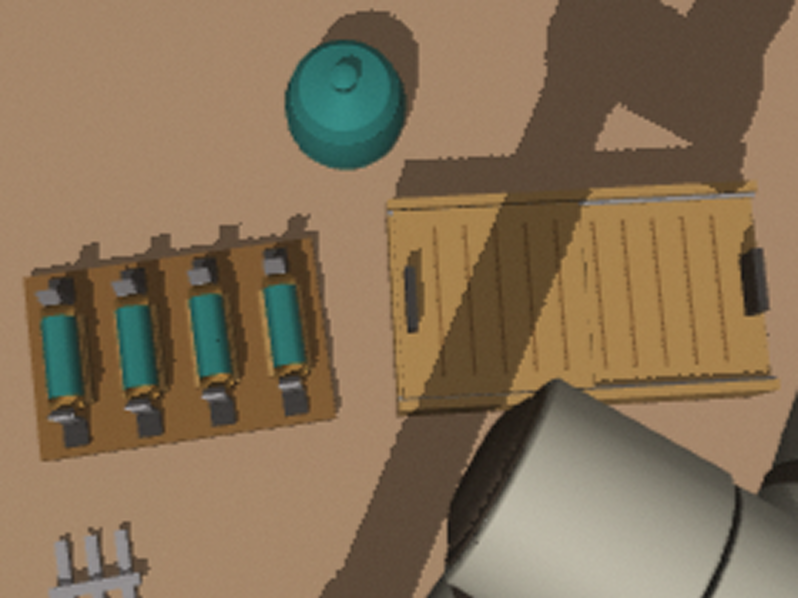

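The four tubes are in their cradles, from (62,355) to (285,325). Both door handles are at the case ends, at (412,300) and (752,280), and the pot is undisturbed.

```bash
python3 -c "
from station import finish_job
print(finish_job())"
```

```text
the job is handed in; nothing more can be done
None
```

The job is handed in: all four tubes are snapped into the rack, both doors are shut against their stops and the arm is clear; no score came back.

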